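# Assemble the clean filter funnel on its stand

## Robot

A 7-joint arm with a two-finger parallel gripper is mounted at the origin on the work surface. World frame = base frame: x ahead of the robot, y to its left, z up, the work surface at z = 0. Lengths are in mm, angles in rad, forces in N, time in s.
With the tool pointing down it reaches from about 400 to 875 mm from the base axis. Payload 4.4 kg.
Tool frame: the origin (TCP) lies between the finger pads; the fingertips stand ctrl.tcp_to_tips ahead of it and the grasp point (between the pads) lies 8 mm behind it (ctrl.tcp_to_tips is the distance from the TCP to the fingertips, in mm); z points along the fingers, y is the direction in which the jaws open and shut (so a half turn about z gives the same grasp; the last joint's range is limited). The gripper opens to 85 mm and grips with 20 to 120 N. Pads are 22 mm wide; open, the fingers measure 114 mm over their backs; the gripper's body (76 mm by 85 mm) begins 54 mm behind the grasp point. The pads swing forward as they close: fully open they stand 13 mm farther back than shut.
Start: joints at [1.276, 0.628, 0.038, 1.517, -0.027, 0.996, -0.02], TCP at [147.453, -633.068, 242.313] pointing down, gripper open.
Joint ranges: [-3.06, 3.06], [-0.37, 2.12], [-1.25, 1.32], [0.18, 2.47], [-1.1, 4.24], [0.23, 1.98], [-2.94, 2.94]. Speed limits (rad/s): [2.57, 2.57, 3.14, 3.14, 3.14, 3.14, 3.14].

## Interface

Orientations are given as [roll, pitch, yaw] about the fixed x, y, z axes, in that order (R = Rz(yaw) Ry(pitch) Rx(roll)).
In Python, from cell import ctrl gives the robot as it stands.
- The arm moves only by the tool send_rows, never from a script. Its argument "rows" is a list of rows, each an object of numbers: "x", "y", "z": the shift along the world's x, y, z in cm; "roll": the turn about the world's z in degrees; "claw": the closure, from 0 (fully open) to 1 (shut). A call has 1 to 5 rows; each row is the pose to reach, as a shift and turn from the pose commanded when the call began; what a row does not reach only later rows make up. A row lasts 1/12 s, in which the tool goes at most 41.7 mm and 7.16 degrees, less where a joint would pass 70% of its speed; a pose out of reach is approached as far as the arm can. A call with a gripper value outside its range is refused whole. The fingers move at their own pace and stop on an object; the grip force is fixed at half the most. Time passes only in rows, so rows that repeat a pose let the fingers close. It gives the time, the measured TCP pose, the force and the opening at its end, in the units of the state.
- ctrl.read_state(): the state, without advancing time (a new reading comes with each control period).
- ctrl.get_image(name): name is "side" or "top"; returns (picture, depth): 384x512x3 uint8, blue, green, red; 384x512 float32, mm along the optical axis (not along the pixel's ray), 0 where there is no reading.
- ctrl.get_calibration(name): a dict with "intrinsics" (3x3 intrinsics, pixels), "T" (4x4, takes a point from camera to world coordinates). Camera axes: x right, y down, z forward; pixel columns grow to the right and rows downward; lengths in mm; the calibration is good to about 2 mm. A picture is of the moment at which its call begins. get_calibration takes no time and is no camera call.
- ctrl.finish_job(): hands the job in, once; it reports no verdict.
Trained networks look in the newest picture that a camera, given by its name, has taken for a name from the list of things; names that differ only in an ending like _2 or _b are one class to them, and where a whole thing is asked for, a point or a joint stands for the part that bears it (a point fixed in the world has none). Each returns a list of dicts, best first, with "confidence" (0 to 1); they miss things now and then, are a little off and sometimes report something else, mostly with a low value. They report only what shows in the picture. A call takes as long as a camera call. They do not tell look-alikes from the thing itself.
- ctrl.recognise(camera, query): "uv" ([column, row] in pixels, amid what is visible of it).
- ctrl.regions_of(camera, query): "region" (384x512 bool, what is visible of it) and "uv" ([column, row] in pixels, amid what is visible of it).
- ctrl.place_of(camera, query): "uv" ([column, row] in pixels: a listed point, or the origin of a listed thing).
The state is a dict: "clock": time; "qpos": joint angles; "qd": joint speeds; "tau": joint torques, N m; "eef_pos": TCP position; "tool_rot": TCP orientation; "force": force on the tool from outside, world axes, zero at the start; "torque": the same for the moment, N m; "width": finger opening in mm.
Only numpy, scipy, OpenCV 4.12 (cv2) and the standard library are available. Lean on these libraries where they do the work, as an engineer would, in place of code of your own. Each camera call takes 0.05 s, during which the arm holds its last target. There are 200 camera calls.

## Task

Assemble the cleaned filter funnel on the empty stand, one part at a time from the bottom up: first the support base into the port, then the large (47 mm) perforated screen into the base, then the funnel over the screen, and last the lid. Set each part down until it is fully seated and upright, without dropping it, and let go. Leave the small screen, the complete funnel on the other stand, the wash bottle and the dish where they are.

Things in the scene. Friction and masses are not known exactly. Their poses are not given: they have to be found in the camera images.
- stand: Empty filter stand (of two, the one with nothing on it), steel, fixed: foot 100 mm across, 8 high; column 56 across, top 50 above the bench, with an open port 41 across, 21 deep; on one side a drain valve with black lever (41 high) and nipple, out to 84 from the axis. Origin: port's axis at bench level. z up, x towards the valve.
- base: Support base, loose, steel, upright: cup 64 mm across from 16 to 36 above its underside, top face with recess 38 across, 7 deep; under it a tapered spigot 16 high, 36 to 27 across, for the port (2.5 play all round); the cup then rests on the column, origin 34 above the stand's. Origin: centre of underside. z up.
- screen: Large support screen, loose, steel, perforated top: disc 47 mm across from 5 to 13 above its underside (top edge bevelled above 10.5); under it a tapered spigot 5 high, 34 to 28 across, for the base's recess (2 play all round); the disc then rests on the base's top, origin 31 above the base's. Origin: centre of underside. z up.
- funnel: Funnel, loose, upright: straight steel tube open at both ends, 62 mm outside, 54 inside, 80 high, foot flange 69 across and 7 high at its lower end. It stands on the base's top face around the screen's disc (3.5 play all round), origin then 36 above the base's. Origin: centre of its lower end. z up; small black marks on its -x side.
- lid: Lid, loose, resting on its plug: steel flange 65 mm across from 8 to 12 above its underside, black round knob 20 across from 12 to 30; under the flange a tapered plug 8 high, 47 to 40 across, for the funnel's mouth (3.5 play all round); the flange then rests on the rim, origin 72 above the funnel's. Origin: centre of underside. z up.
- used_funnel: Complete funnel (base, tube, lid like the loose ones), 138 mm high, loose in the port of the second stand, a fixed stand like the empty one (foot 100 across, valve out to 84 from the axis, 41 high). Its top is 172 above the bench. Leave alone. Origin: on its axis, at its underside, 34 above the bench. z up.
- small_screen: Small support screen of another filter holder, loose, like the large one but 25 mm across, 13 high. Leave alone. Origin: centre of its underside. z up.
- wash_bottle: Wash bottle, white, blue cap, bent spout, loose, 68 mm across, 188 high to the top of the spout, which reaches 58 from the axis on its -x side. Leave alone. Origin: centre of its underside. z up.
- dish: Closed glass sample dish with a white filter in it, loose, 60 mm across, 16 high. Leave alone. Origin: centre of its underside. z up.
Things that resemble listed ones, but are neither listed nor needed, are in the scene too. What is shaped like the screen but orange is not meant. What is shaped like the funnel but orange is not meant.

How it is judged:
By the outcome, as a careful person would: the job done as asked, in the order asked, and still so for the second after the job is handed in, with the robot touching nothing.
It also fails if it takes over 112 s, if anything falls off the work surface, if the arm or the gripper's body presses on something with over 40 N, if the wrist force passes 120 N, or if a joint passes its speed limit or range.

## Working session

There is one attempt and no reset: what is moved stays moved. The work goes in short steps, Python scripts to look and compute and a tool call to move; the robot and the scene stay as the last step left them, time stands still between calls to the robot, and variables do not carry over. Pictures are saved under pics/ and viewed, on a budget of 14 in all, crops included, one or two more only if the job needs it, and the job is handed in when it is done.

Besides the shell and the picture viewer there is one more tool, called after "Request:" as a command line: name --argument value ..., lists and objects as JSON in quotes. send_rows: Moves the arm, as the interface text tells. Its arguments: {"type":"object","properties":{"rows":{"type":"array"}},"required":["rows"]}

```bash
mkdir -p pics; cat > h.py <<'E'
import numpy as np, cv2
from cell import ctrl
def cap(n,f=None):
    im,d=ctrl.get_image(n)
    if f: cv2.imwrite('pics/'+f,im)
    return im,d
def cloud(n,d):
    c=ctrl.get_calibration(n);K=np.array(c['intrinsics']);T=np.array(c['T'])
    v,u=np.mgrid[:384,:512]
    P=np.stack([(u-K[0,2])/K[0,0]*d,(v-K[1,2])/K[1,1]*d,d],-1)
    W=P@T[:3,:3].T+T[:3,3]; W[d<=0]=np.nan
    return W
E
ls; python3 - <<'E'
from h import *
print(ctrl.read_state(),ctrl.tcp_to_tips)
for n in ('top','side'):
    im,d=cap(n,n+'0.png');W=cloud(n,d);print(n,np.array(ctrl.get_calibration(n)['T']).round(2).tolist())
    np.save(n+'0.npy',W)
    for q in ['stand','base','screen','funnel','lid','used_funnel','small_screen','wash_bottle','dish']:
        for r in ctrl.regions_of(n,q):
            m=r['region'];p=W[m];p=p[~np.isnan(p[:,0])]
            if len(p)==0: continue
            print(q,round(r['confidence'],2),np.round(r['uv']),m.sum(),'med',np.median(p,0).round(),'lo',np.percentile(p,2,0).round(),'hi',np.percentile(p,98,0).round())
E
```

```text
h.py
pics
{'clock': 0.0, 'qpos': array([ 1.27619832,  0.62932654,  0.03842246,  1.51837329, -0.02700022,
        0.99630299, -0.02002207]), 'qd': array([-2.88541685e-04, -3.46961108e-04, -1.56456349e-03,  1.03227393e-03,
       -8.32593532e-04,  9.54426662e-06,  4.78794701e-04]), 'tau': array([ 2.48727042e-05, -5.63395214e+01,  1.22663241e+00, -1.93443096e+01,
        1.10309984e-02,  1.06751028e-02,  2.70329150e-05]), 'eef_pos': array([ 147.32627291, -632.46012421,  241.3997157 ]), 'tool_rot': array([-3.13969985e+00,  1.25505613e-05,  2.28791483e-01]), 'force': array([-0.07192907, -0.21659438,  0.18957468]), 'torque': array([-0.02057895, -0.01411668, -0.00736747]), 'width': 85.31538567646199} 11.0
top [[-0.01, -1.0, 0.05, 474.41], [-1.0, 0.01, 0.01, -5.04], [-0.02, -0.05, -1.0, 1556.69], [0.0, 0.0, 0.0, 1.0]]
stand 0.79 [227. 164.] 781 med [632. 100.  14.] lo [583.  60.   1.] hi [692. 147.  54.]
stand 0.29 [312. 222.] 293 med [ 444. -179.   34.] lo [ 415. -208.   24.] hi [ 470. -151.   43.]
base 0.54 [310. 221.] 307 med [ 444. -177.   34.] lo [ 415. -205.    1.] hi [ 473. -150.   43
[... 1480 characters left out ...]
   2.] hi [ 479. -349.   80.]
funnel 0.34 [263. 125.] 168 med [ 663. -386.   16.] lo [ 638. -422.   -0.] hi [ 692. -365.   19.]
lid 0.93 [294. 215.] 323 med [450.  25.  12.] lo [423.  -8.   9.] hi [479.  48.  31.]
used_funnel 0.9 [245. 146.] 843 med [ 630. -104.  120.] lo [ 607. -142.   54.] hi [663. -95. 171.]
small_screen 0.73 [261. 124.] 159 med [ 664. -381.   16.] lo [ 640. -416.   -1.] hi [ 690. -360.   19.]
small_screen 0.64 [275. 271.] 58 med [459. 201.  13.] lo [451. 190.   9.] hi [468. 210.  14.]
wash_bottle 0.8 [156. 310.] 2077 med [629. 403. 105.] lo [612. 368.   7.] hi [659. 427. 182.]
dish 0.64 [262. 129.] 144 med [ 663. -385.   16.] lo [ 640. -420.    3.] hi [ 690. -365.   19.]
```

View pics/top0.png

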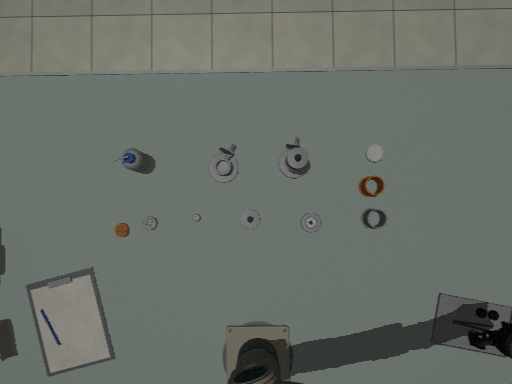

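View pics/side0.png

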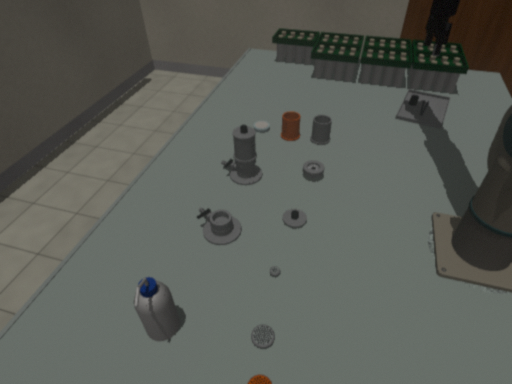

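```bash
cat >> h.py <<'E'
from scipy.optimize import minimize
SH={'base':[(0,13.5),(16,18),(16,32),(36,32)],'screen':[(5,23.5),(10.5,23.5),(13,21)],'funnel':[(0,34.5),(7,34.5),(80,31)],
'lid':[(8,32.5),(12,32.5),(30,10)],'stand':[(50,28)],'screen_':[],}
def proj(n,P):
    c=ctrl.get_calibration(n);K=np.array(c['intrinsics']);T=np.linalg.inv(np.array(c['T']))
    q=(P@T[:3,:3].T+T[:3,3])@K.T; return q[:,:2]/q[:,2:]
def sil(n,x,y,prof,S=8,box=None):
    a=np.linspace(0,2*np.pi,60); u0,v0,w,h=box
    M=np.zeros((h*S,w*S),np.uint8)
    for i in range(max(1,len(prof)-1)):
        pts=np.concatenate([np.stack([x+r*np.cos(a),y+r*np.sin(a),0*a+z],1) for z,r in prof[i:i+2]])
        q=((proj(n,pts)-[u0,v0]+.5)*S).astype(np.float32)
        cv2.fillConvexPoly(M,cv2.convexHull(q).round().astype(np.int32),1)
    return M.reshape(h,S,w,S).mean((1,3))
def fit(n,mask,prof,x0):
    uv=proj(n,np.array([[x0[0],x0[1],30.]]))[0].astype(int); box=(uv[0]-40,uv[1]-40,80,80)
    u0,v0=box[:2]; m=np.pad(mask.astype(float),60)[v0+60:v0+140,u0+60:u0+140]
    f=lambda p:np.abs(sil(n,p[0],p[1],prof,8,box)-m).sum()
    r=minimize(f,x0,method='Nelder-Mead',options=dict(initial_simplex=[x0,[x0[0]+6,x0[1]],[x0[0],x0[1]+6]],xatol=.1,fatol=.1))
    return r.x,r.fun,m.sum()
E
python3 - <<'E'
from h import *
G={'base':(442,-176),'screen':(445,353),'funnel':(452,-378),'lid':(455,21)}
for n in ('top','side'):
    im,d=cap(n); W=cloud(n,d); tiles=[]
    for q,g in G.items():
        rs=[r for r in ctrl.regions_of(n,q) if r['region'].any()]
        rs=[r for r in rs if np.hypot(*(np.nanmean(W[r['region']],0)[:2]-g))<40]
        dep=(W[...,2]>5)&(np.hypot(W[...,0]-g[0],W[...,1]-g[1])<60)
        for nm,m in [('net',rs[0]['region'] if rs else None),('depth',dep)]:
            if m is not None:
                p,f,s=fit(n,m,SH[q],np.array(g,float)); print(n,q,nm,p.round(1),round(f),s)
    # stand column top
    m=(abs(W[...,2]-50)<7)&(np.hypot(W[...,0]-620,W[...,1]-105)<60)
    P=W[m]; print('stand',len(P),P.mean(0).round(1),P.min(0).round(),P.max(0).round())
    for q,g in list(G.items())+[('stand',(620,105)),('used',(620,-120))]:
        u,v=proj(n,np.array([[*g,40.]]))[0].astype(int)
        u=min(max(u,25),486);v=min(max(v,25),358)
        tiles.append(cv2.resize(im[v-25:v+25,u-25:u+25],(250,250),interpolation=cv2.INTER_CUBIC))
    cv2.imwrite(f'pics/c_{n}.png',np.vstack([np.hstack(tiles[:3]),np.hstack(tiles[3:])]))
E
```

```text
top base net [ 444.7 -179.2] 31 292.0
top base depth [ 443.2 -179.8] 105 389.0
top screen net [447.1 352.9] 21 185.0
top screen depth [447.5 351.9] 105 252.0
top funnel net [ 455.  -384.9] 201 254.0
top funnel depth [ 454.2 -384. ] 198 376.0
top lid net [455.8  20.2] 20 319.0
top lid depth [456.2  18.6] 97 368.0
stand 111 [631.7 104.4  50.3] [602.  78.  43.] [679. 130.  57.]
side base net [ 440.  -179.9] 27 312.0
side base depth [ 440.5 -178.9] 22 318.0
side screen net [443.4 352.8] 23 475.0
side screen depth [443.  352.8] 22 451.0
side funnel net [ 451.  -381.2] 42 524.0
side funnel depth [ 452.1 -387. ] 53 508.0
side lid net [453.   20.1] 37 334.0
side lid depth [452.5  20.1] 23 352.0
stand 189 [624.2 109.5  48.3] [597.  81.  43.] [665. 136.  52.]
```

View pics/c_top.png

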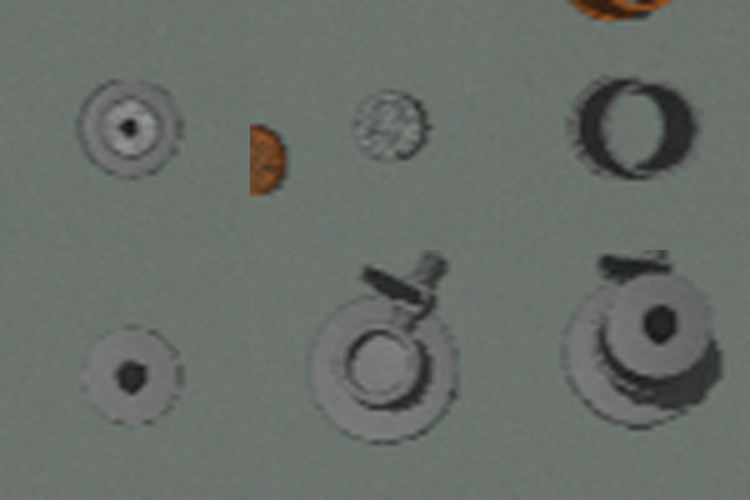

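View pics/c_side.png

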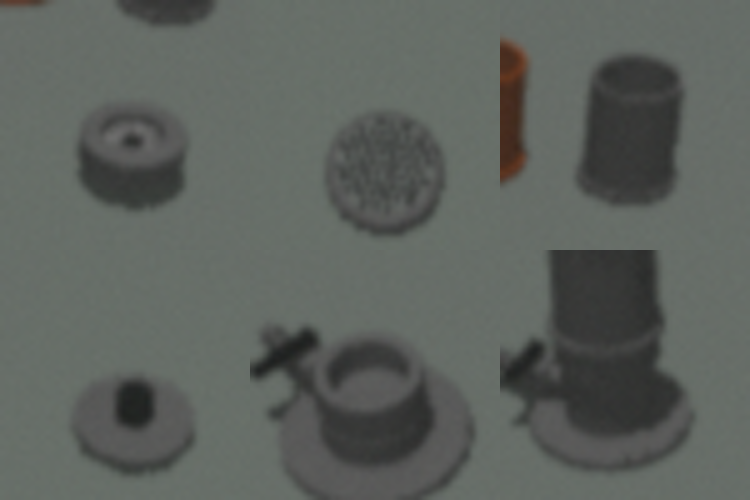

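```bash
cat >> h.py <<'E'
def edgefit(n,im,circs,x0,rng=12):
    g=cv2.GaussianBlur(cv2.cvtColor(im,cv2.COLOR_BGR2GRAY).astype(np.float32),(0,0),.7)
    m=np.hypot(cv2.Sobel(g,cv2.CV_32F,1,0),cv2.Sobel(g,cv2.CV_32F,0,1))
    a=np.linspace(0,2*np.pi,90,endpoint=False); best=[]
    for x in np.arange(x0[0]-rng,x0[0]+rng+.1,1):
        for y in np.arange(x0[1]-rng,x0[1]+rng+.1,1):
            s=0
            for z,r in circs:
                q=proj(n,np.stack([x+r*np.cos(a),y+r*np.sin(a),0*a+z],1)).astype(np.float32)
                s+=np.sqrt(cv2.remap(m,q[:,0],q[:,1],cv2.INTER_LINEAR)).mean()
            best.append((s,x,y))
    best.sort(reverse=True); b=np.array(best[:8]); return (b[:,1:]*b[:,:1]).sum(0)/b[:,0].sum(), b[0,0]
E
python3 - <<'E'
from h import *
for n in ('top','side'):
    im=cv2.imread(f'pics/{n}0.png')
    for c in ([(50,28)],[(50,20.5)],[(8,50)],[(50,28),(50,20.5),(8,50)]):
        print(n,'stand',c,*edgefit(n,im,c,(625,107)))
    print('base',*edgefit(n,im,[(36,32),(36,19)],(442,-179)),'screen',*edgefit(n,im,[(11,23.5)],(445,353)),
     'funnel',*edgefit(n,im,[(80,31),(80,27)],(453,-382)),'lid',*edgefit(n,im,[(12,32.5)],(454,20)))
E
```

```text
top stand [(50, 28)] [624.0005794  100.24964342] 10.386428833007812
top stand [(50, 20.5)] [623.87623574 101.87185571] 10.727264404296875
top stand [(8, 50)] [629.36520691 103.12316329] 6.7904438972473145Traceback (most recent call last):
  File "<stdin>", line 5, in <module>
  File "h.py", line 41, in edgefit
    q=proj(n,np.stack([x+r*np.cos(a),y+r*np.sin(a),0*a+z],1)).astype(np.float32)
      ~~~~^^^^^^^^^^^^^^^^^^^^^^^^^^^^^^^^^^^^^^^^^^^^^^^^^^^
  File "h.py", line 17, in proj
    c=ctrl.get_calibration(n);K=np.array(c['intrinsics']);T=np.linalg.inv(np.array(c['T']))
ValueError: time passes only in moves, steps and waits
```

Request:
send_rows --rows '[{"x": 4, "y": 4, "z": 0, "claw": 0}, {"x": 8, "y": 8, "z": 0, "claw": 0}, {"x": 12, "y": 12, "z": 0, "claw": 0}, {"x": 14, "y": 16, "z": 0, "claw": 0}, {"x": 15, "y": 20, "z": 0, "claw": 0}]'

```text
$.rows[0]: bad value
```

```bash
sed -i 's/ctrl.get_calibration(n)/cal(n)/g' h.py; sed -i '2a _C={}\ndef cal(n):\n    if n not in _C: _C[n]=ctrl.get_calibration(n)\n    return _C[n]' h.py
python3 - <<'E'
from h import *
for n in ('top','side'):
    im=cv2.imread(f'pics/{n}0.png')
    for c in ([(50,28)],[(50,20.5)],[(8,50)],[(50,28),(50,20.5),(8,50)]):
        print(n,'stand',c,*edgefit(n,im,c,(625,107)))
    print('base',*edgefit(n,im,[(36,32),(36,19)],(442,-179)),'screen',*edgefit(n,im,[(11,23.5)],(445,353)),
     'funnel',*edgefit(n,im,[(80,31),(80,27)],(453,-382)),'lid',*edgefit(n,im,[(12,32.5)],(454,20)))
E
```

```text
top stand [(50, 28)] [624.0005794  100.24964342] 10.386428833007812
top stand [(50, 20.5)] [623.87623574 101.87185571] 10.727264404296875
top stand [(8, 50)] [629.36520691 103.12316329] 6.7904438972473145
top stand [(50, 28), (50, 20.5), (8, 50)] [624.87280232 101.25068679] 27.18917465209961
base [ 441.25223775 -175.99978921] 13.066720008850098 screen [446.87466314 347.12459692] 7.318134307861328 funnel [ 454.24893209 -380.25131207] 23.441940307617188 lid [458.24832588  16.12446097] 5.370913505554199
side stand [(50, 28)] [631.87574034 112.87397676] 8.327499389648438
side stand [(50, 20.5)] [622.87394499 111.00241765] 7.845748424530029
side stand [(8, 50)] [620.87525533 114.12672735] 8.078457832336426
side stand [(50, 28), (50, 20.5), (8, 50)] [621.12531986 112.87403753] 23.095502853393555
base [ 438.49955279 -167.49958764] 14.12234115600586 screen [441.1291154  356.87440133] 8.286153793334961 funnel [ 450.49993071 -375.4989404 ] 17.112987518310547 lid [450.87371338  29.12522852] 8.492033004760742
```

Request:
send_rows --rows '[{"x": 4, "y": 4, "z": 0, "roll": 0, "claw": 0}, {"x": 8, "y": 8, "z": 0, "roll": 0, "claw": 0}, {"x": 12, "y": 12, "z": 0, "roll": 0, "claw": 0}, {"x": 14, "y": 16, "z": 0, "roll": 0, "claw": 0}, {"x": 15, "y": 20, "z": 0, "roll": 0, "claw": 0}]'

```text
clock: 1.92
eef_pos: [280.8, -472.1, 242.4]
tool_rot: [3.14, -0.002, 0.23]
force: [2.0, -0.0, -1.0]
width: 85.6
```

```bash
cat >> h.py <<'E'
def ray(n,uv,z):
    c=cal(n);K=np.array(c['intrinsics']);T=np.array(c['T'])
    d=T[:3,:3]@np.linalg.solve(K,[uv[0],uv[1],1.]);o=T[:3,3]
    return (o+d*(z-o[2])/d[2])[:2]
E
python3 - <<'E'
from h import *
for n in ('top','side'):
    im,d=cap(n,f'{n}1.png');W=cloud(n,d)
    for q in ['stand','base','screen','funnel','lid']:
        for r in ctrl.place_of(n,q)[:3]: print(n,q,round(r['confidence'],2),ray(n,r['uv'],0).round(1))
    # top-face band, rays cut at known height
    for q,g,z,R in [('stand',(623,106),50,28),('base',(441,-176),36,32),('funnel',(453,-380),80,31)]:
        m=(abs(W[...,2]-z)<6)&(np.hypot(W[...,0]-g[0],W[...,1]-g[1])<R+8)
        v,u=np.nonzero(m);P=np.array([ray(n,p,z) for p in zip(u,v)]).astype(np.float32)
        c,r=cv2.minEnclosingCircle(P); print(n,'band',q,len(P),P.mean(0).round(1),np.round(c,1),round(r,1))
E
```

```text
top stand 0.64 [627.1  98.4]
top base 0.54 [ 445.8 -182.7]
top screen 0.74 [421.5 455.7]
top screen 0.45 [440.9 344.6]
top funnel 0.77 [ 453.1 -381.7]
top funnel 0.59 [ 558.9 -373. ]
top lid 0.69 [464.4  15.9]
top band stand 104 [629.6 104.9] [628.9 104.1] 27.9
top band base 221 [ 443.5 -179.6] [ 443.1 -180. ] 31.5
top band funnel 77 [ 451.3 -382.4] [ 453.8 -382.2] 31.6
side stand 0.84 [619.6 109.7]
side base 0.69 [ 440.  -170.4]
side screen 0.77 [446.3 351.8]
side screen 0.64 [461.6 197.1]
side funnel 0.85 [ 456.7 -390. ]
side funnel 0.68 [ 570.6 -382.8]
side lid 0.74 [456.7  13.1]
side band stand 175 [623.3 110.5] [624.9 110.5] 30.0
side band base 199 [ 439.7 -173.8] [ 439.2 -173.8] 34.7
side band funnel 87 [ 449.1 -374.3] [ 447.9 -376.5] 36.0
```

Request:
send_rows --rows '[{"x": 2, "y": 3.5, "z": 0, "roll": 0, "claw": 0}, {"x": 4, "y": 7, "z": 0, "roll": 0, "claw": 0}, {"x": 6, "y": 10.5, "z": 0, "roll": 0, "claw": 0}, {"x": 8, "y": 14, "z": 0, "roll": 0, "claw": 0}, {"x": 10, "y": 17.5, "z": 0, "roll": 0, "claw": 0}]'

```text
clock: 2.93
eef_pos: [378.7, -297.1, 242.4]
tool_rot: [3.141, -0.0, 0.227]
force: [1.5, -0.6, -0.0]
width: 85.5
```

Request:
send_rows --rows '[{"x": 2, "y": 3.5, "z": -1, "roll": 0, "claw": 0}, {"x": 4, "y": 7, "z": -2, "roll": 0, "claw": 0}, {"x": 4.4, "y": 8.1, "z": -5, "roll": 0, "claw": 0}, {"x": 4.4, "y": 8.1, "z": -9, "roll": 0, "claw": 0}, {"x": 4.4, "y": 8.1, "z": -13, "roll": 0, "claw": 0}]'

```text
clock: 3.35
eef_pos: [424.1, -216.5, 112.0]
tool_rot: [3.139, -0.004, 0.232]
force: [0.2, -0.4, -0.7]
width: 85.5
```

Request:
send_rows --rows '[{"x": 0, "y": 0, "z": 0, "roll": 0, "claw": 0}, {"x": 0, "y": 0, "z": 0, "roll": 0, "claw": 0}]'

```text
clock: 3.52
eef_pos: [420.6, -217.0, 110.9]
tool_rot: [-3.138, 0.005, 0.228]
force: [0.3, 0.4, 0.4]
width: 85.7
```

```bash
python3 - <<'E'
from h import *
s=ctrl.read_state();print(s['clock'],s['eef_pos'],s['tool_rot'])
a,_=cap('top');b,_=cap('side')
u,v=proj('top',np.array([[442,-177,40.]]))[0].astype(int);u2,v2=proj('side',np.array([[442,-177,40.]]))[0].astype(int)
f=lambda i,u,v:cv2.resize(i[v-35:v+35,u-35:u+35],(380,380),interpolation=cv2.INTER_CUBIC)
cv2.imwrite('pics/g1.png',np.hstack([f(a,u,v),f(b,u2,v2)]))
E
```

```text
3.5167 [ 420.64500734 -216.9553021   110.86564444] [-3.13830367  0.00457755  0.22822698]
```

View pics/g1.png

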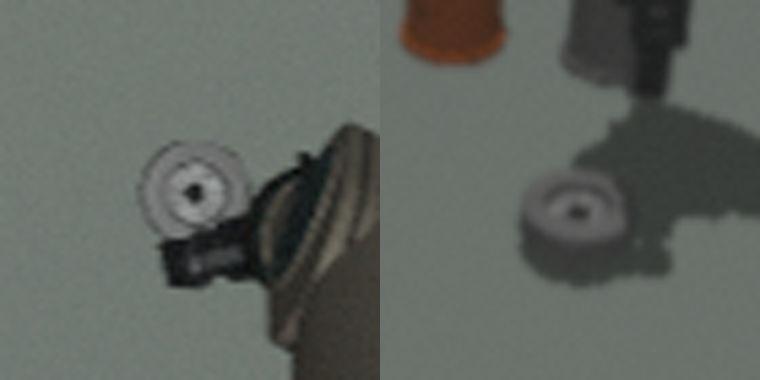

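Request:
send_rows --rows '[{"x": 1.1, "y": 2, "z": 0, "roll": 0, "claw": 0}, {"x": 2.1, "y": 4, "z": 0, "roll": 0, "claw": 0}, {"x": 2.1, "y": 4, "z": 0, "roll": 0, "claw": 0}, {"x": 2.1, "y": 4, "z": 0, "roll": 0, "claw": 0}]'

```text
clock: 3.95
eef_pos: [445.5, -177.2, 115.3]
tool_rot: [3.139, -0.006, 0.231]
force: [-0.1, -0.5, 0.6]
width: 85.4
```

Request:
send_rows --rows '[{"x": 0, "y": 0, "z": -2, "roll": 0, "claw": 0}, {"x": 0, "y": 0, "z": -4, "roll": 0, "claw": 0}, {"x": 0, "y": 0, "z": -5, "roll": 0, "claw": 0}, {"x": 0, "y": 0, "z": -5, "roll": 0, "claw": 0}]'

```text
clock: 4.28
eef_pos: [442.4, -178.2, 62.1]
tool_rot: [-3.141, 0.001, 0.227]
force: [0.6, -0.0, -0.3]
width: 85.6
```

Over the base; finish descending, then close.

Request:
send_rows --rows '[{"x": 0, "y": 0, "z": -2, "roll": 0, "claw": 0}, {"x": 0, "y": 0, "z": -4, "roll": 0, "claw": 0}, {"x": 0, "y": 0, "z": -4.2, "roll": 0, "claw": 0}, {"x": 0, "y": 0, "z": -4.2, "roll": 0, "claw": 0}, {"x": 0, "y": 0, "z": -4.2, "roll": 0, "claw": 0}]'

```text
clock: 4.7
eef_pos: [443.4, -178.5, 21.1]
tool_rot: [3.141, -0.001, 0.228]
force: [1.1, -0.4, -0.1]
width: 85.3
```

Request:
send_rows --rows '[{"x": 0, "y": 0, "z": 0, "roll": 0, "claw": 0.5}, {"x": 0, "y": 0, "z": 0, "roll": 0, "claw": 0.5}, {"x": 0, "y": 0, "z": 0, "roll": 0, "claw": 0.5}, {"x": 0, "y": 0, "z": 0, "roll": 0, "claw": 0.5}]'

```text
clock: 5.03
eef_pos: [443.7, -177.9, 21.7]
tool_rot: [3.14, -0.001, 0.228]
force: [-0.7, 0.4, 9.6]
width: 61.9
```

```bash
python3 - <<'E'
from h import *
s=ctrl.read_state();print(s['clock'],s['eef_pos'],s['tool_rot'],s['force'],s['torque'],s['width'])
E
```

```text
5.0333 [ 443.68247298 -177.91688059   21.72642527] [ 3.13970640e+00 -9.31391360e-04  2.28200385e-01] [-0.69049712  0.38267578  9.60895061] [ 0.03943263  0.28992719 -0.00594368] 61.90454436891116
```

Request:
send_rows --rows '[{"x": 0, "y": 0, "z": 2, "roll": 0, "claw": 0.6}, {"x": 0, "y": 0, "z": 5, "roll": 0, "claw": 0.6}, {"x": 0, "y": 0, "z": 8.5, "roll": 0, "claw": 0.6}, {"x": 0, "y": 3, "z": 10, "roll": 0, "claw": 0.6}, {"x": 0, "y": 6.5, "z": 10, "roll": 0, "claw": 0.6}]'

```text
clock: 5.45
eef_pos: [445.5, -115.1, 123.8]
tool_rot: [3.137, -0.007, 0.221]
force: [0.9, 1.2, -3.4]
width: 61.4
```

Request:
send_rows --rows '[{"x": 1, "y": 3.5, "z": 0, "roll": 0, "claw": 0.6}, {"x": 3, "y": 7, "z": 0, "roll": 0, "claw": 0.6}, {"x": 5.5, "y": 10, "z": 0, "roll": 0, "claw": 0.6}, {"x": 8, "y": 13, "z": 0, "roll": 0, "claw": 0.6}, {"x": 10.5, "y": 16, "z": 0, "roll": 0, "claw": 0.6}]'

```text
clock: 5.87
eef_pos: [548.6, 49.6, 120.8]
tool_rot: [3.141, 0.0, 0.229]
force: [0.6, -0.6, -3.1]
width: 61.5
```

Request:
send_rows --rows '[{"x": 0, "y": 0, "z": 0, "roll": 0, "claw": 0.6}, {"x": 0, "y": 0, "z": 0, "roll": 0, "claw": 0.6}, {"x": 0, "y": 0, "z": 0, "roll": 0, "claw": 0.6}]'

```text
clock: 6.12
eef_pos: [547.0, 47.3, 120.1]
tool_rot: [3.141, 0.002, 0.229]
force: [-0.3, -0.7, -2.5]
width: 61.6
```

Request:
send_rows --rows '[{"x": 3, "y": 2.2, "z": 0, "roll": 0, "claw": 0.6}, {"x": 6, "y": 4.4, "z": 0, "roll": 0, "claw": 0.6}, {"x": 8.1, "y": 5.9, "z": -1, "roll": 0, "claw": 0.6}, {"x": 8.1, "y": 5.9, "z": -2, "roll": 0, "claw": 0.6}, {"x": 8.1, "y": 5.9, "z": -2, "roll": 0, "claw": 0.6}]'

```text
clock: 6.53
eef_pos: [627.4, 105.6, 98.1]
tool_rot: [3.141, 0.005, 0.228]
force: [-1.0, -1.3, -3.9]
width: 61.5
```

Request:
send_rows --rows '[{"x": 0, "y": 0, "z": 0, "roll": 0, "claw": 0.6}, {"x": 0, "y": 0, "z": 0, "roll": 0, "claw": 0.6}, {"x": 0, "y": 0, "z": 0, "roll": 0, "claw": 0.6}]'

```text
clock: 6.78
eef_pos: [628.6, 105.0, 100.9]
tool_rot: [3.141, 0.0, 0.227]
force: [0.0, -0.2, -2.7]
width: 61.9
```

```bash
python3 - <<'E'
from h import *
s=ctrl.read_state();print(s['clock'],s['eef_pos'],s['tool_rot'],s['force'])
a,_=cap('top');b,d=cap('side','s_base.png');W=cloud('side',d);np.save('sb.npy',W)
for r in ctrl.regions_of('side','base')[:2]:
    m=r['region'];print(r['confidence'],np.round(r['uv']),m.sum(),np.nanmedian(W[m],0).round(),np.nanpercentile(W[m],[2,98],axis=0).round())
u,v=proj('top',np.array([[626,107,60.]]))[0].astype(int);u2,v2=proj('side',np.array([[626,107,60.]]))[0].astype(int)
f=lambda i,u,v:cv2.resize(i[v-35:v+35,u-35:u+35],(400,400),interpolation=cv2.INTER_CUBIC)
cv2.imwrite('pics/g2.png',np.hstack([f(a,u,v),f(b,u2,v2)]))
E
```

```text
6.7833 [628.60665346 104.97763502 100.87480983] [3.14071499e+00 4.88388418e-04 2.27066619e-01] [ 0.04593273 -0.16297335 -2.71652926]
0.73 [223. 200.] 181 [608. 106. 112.] [[595.  80. 102.]
 [626. 130. 116.]]
```

View pics/g2.png

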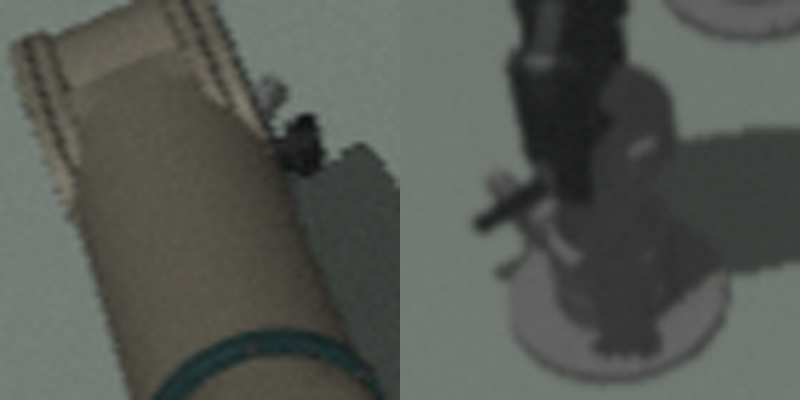

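Request:
send_rows --rows '[{"x": 0, "y": 0.1, "z": -1, "roll": 0, "claw": 0.6}, {"x": 0, "y": 0.1, "z": -2, "roll": 0, "claw": 0.6}, {"x": 0, "y": 0.1, "z": -3, "roll": 0, "claw": 0.6}, {"x": 0, "y": 0.1, "z": -3.4, "roll": 0, "claw": 0.6}, {"x": 0, "y": 0.1, "z": -3.4, "roll": 0, "claw": 0.6}]'

```text
clock: 7.35
eef_pos: [627.7, 107.4, 64.1]
tool_rot: [-3.142, 0.004, 0.229]
force: [0.1, -0.5, -3.0]
width: 61.1
```

Request:
send_rows --rows '[{"x": 0, "y": 0, "z": 0, "roll": 0, "claw": 0.6}, {"x": 0, "y": 0, "z": -0.3, "roll": 0, "claw": 0.6}, {"x": 0, "y": 0, "z": -0.6, "roll": 0, "claw": 0.6}, {"x": 0, "y": 0, "z": -0.6, "roll": 0, "claw": 0.6}]'

```text
clock: 7.68
eef_pos: [629.0, 107.6, 60.0]
tool_rot: [3.142, 0.0, 0.229]
force: [-0.8, -0.3, -2.8]
width: 61.5
```

Request:
send_rows --rows '[{"x": 0, "y": 0, "z": -0.2, "roll": 0, "claw": 0.6}, {"x": 0, "y": 0, "z": -0.4, "roll": 0, "claw": 0.6}, {"x": 0, "y": 0, "z": -0.4, "roll": 0, "claw": 0.6}, {"x": 0, "y": 0, "z": -0.4, "roll": 0, "claw": 0.6}]'

```text
clock: 8.02
eef_pos: [629.1, 107.7, 56.2]
tool_rot: [3.142, 0.0, 0.229]
force: [0.1, 0.5, -3.9]
width: 61.9
```

Request:
send_rows --rows '[{"x": 0, "y": 0, "z": -0.1, "roll": 0, "claw": 0.6}, {"x": 0, "y": 0, "z": -0.1, "roll": 0, "claw": 0.6}, {"x": 0, "y": 0, "z": -0.1, "roll": 0, "claw": 0.6}]'

```text
clock: 8.27
eef_pos: [629.4, 107.7, 55.9]
tool_rot: [3.141, -0.001, 0.229]
force: [-2.3, 0.3, 2.8]
width: 61.8
```

Request:
send_rows --rows '[{"x": 0, "y": 0, "z": -0.1, "roll": 0, "claw": 0.6}, {"x": 0, "y": 0, "z": -0.1, "roll": 0, "claw": 0.6}, {"x": 0, "y": 0, "z": -0.1, "roll": 0, "claw": 0.6}]'

```text
clock: 8.52
eef_pos: [629.3, 107.7, 55.8]
tool_rot: [3.141, -0.001, 0.229]
force: [-3.5, -0.9, 9.4]
width: 61.5
```

```bash
python3 - <<'E'
from h import *
s=ctrl.read_state();print(s['clock'],s['eef_pos'],s['tool_rot'],s['force'],s['torque'])
E
```

```text
8.5167 [629.33036163 107.73934193  55.84995604] [ 3.14123339e+00 -5.87430583e-04  2.28796961e-01] [-3.47446181 -0.86299624  9.44232285] [-0.26887536  0.71998896 -0.05571518]
```

Request:
send_rows --rows '[{"x": 0, "y": 0, "z": 0.1, "roll": 0, "claw": 0}, {"x": 0, "y": 0, "z": 0.1, "roll": 0, "claw": 0}, {"x": 0, "y": 0, "z": 0.1, "roll": 0, "claw": 0}, {"x": 0, "y": 0, "z": 0.1, "roll": 0, "claw": 0}]'

```text
clock: 8.85
eef_pos: [629.4, 107.7, 55.2]
tool_rot: [-3.142, -0.0, 0.229]
force: [0.5, -0.4, 0.6]
width: 85.6
```

Request:
send_rows --rows '[{"x": 0, "y": 0, "z": 2, "roll": 0, "claw": 0}, {"x": 0, "y": 0, "z": 5, "roll": 0, "claw": 0}, {"x": 0, "y": 0, "z": 8, "roll": 0, "claw": 0}, {"x": -1, "y": 3, "z": 10, "roll": 0, "claw": 0}, {"x": -3, "y": 6, "z": 10, "roll": 0, "claw": 0.447}]'

```text
clock: 9.27
eef_pos: [604.8, 166.5, 160.0]
tool_rot: [3.141, -0.012, 0.222]
force: [1.2, 1.9, 1.0]
width: 75.4
```

Request:
send_rows --rows '[{"x": -2.5, "y": 3.3, "z": 0, "roll": 0, "claw": 0.447}, {"x": -5, "y": 6.6, "z": 0, "roll": 0, "claw": 0.447}, {"x": -7.5, "y": 9.9, "z": 0, "roll": 0, "claw": 0.447}, {"x": -10, "y": 13.2, "z": 0, "roll": 0, "claw": 0.447}, {"x": -10, "y": 13.2, "z": 0, "roll": 0, "claw": 0.447}]'

```text
clock: 9.68
eef_pos: [491.8, 310.0, 155.6]
tool_rot: [-3.134, 0.002, 0.243]
force: [-0.2, 1.3, -0.3]
width: 47.3
```

Request:
send_rows --rows '[{"x": 0, "y": 0, "z": -2, "roll": 0, "claw": 0.447}, {"x": 0, "y": 0, "z": -4, "roll": 0, "claw": 0.447}, {"x": 0, "y": 0, "z": -4, "roll": 0, "claw": 0.447}, {"x": 0, "y": 0, "z": -4, "roll": 0, "claw": 0.447}]'

```text
clock: 10.02
eef_pos: [498.7, 299.1, 114.5]
tool_rot: [3.141, 0.002, 0.229]
force: [0.1, 0.6, -0.2]
width: 46.9
```

```bash
python3 - <<'E'
from h import *
s=ctrl.read_state();print(s['clock'],s['eef_pos'],s['tool_rot'],s['force'],s['torque'])
a,da=cap('top','t3.png');b,d=cap('side','s3.png')
P=[]
for n,dd in(('top',da),('side',d)):
    W=cloud(n,dd)
    for q,g in [('screen',(445,353)),('base',(627,107))]:
        for r in ctrl.regions_of(n,q):
            m=r['region']
            if np.hypot(*(np.nanmedian(W[m],0)[:2]-g))<30:
                pf=SH[q] if q=='screen' else [(50,32),(70,32)]
                print(n,q,round(r['confidence'],2),*fit(n,m,pf,np.array(g,float)),np.nanpercentile(W[m],98,axis=0).round()); break
f=lambda i,n,g,k:cv2.resize(i[(v:=int(proj(n,g)[0,1]))-k:v+k,(u:=int(proj(n,g)[0,0]))-k:u+k],(380,380),interpolation=cv2.INTER_CUBIC)
g=np.array([[626,107,60.]])
cv2.imwrite('pics/g3.png',np.hstack([f(a,'top',g,28),f(b,'side',g,40)]))
E
```

```text
10.0167 [498.69509278 299.13616678 114.52935585] [3.14067787e+00 2.20514275e-03 2.28799214e-01] [ 0.07580442  0.64308289 -0.15968323] [-0.03011472 -0.00296508 -0.00494458]
top base 0.71 [629.25575352 105.10567665] 15.0625 320.0 [657. 134.  78.]
side screen 0.71 [442.85279655 352.38340664] 22.828125 476.0 [464. 375.  15.]
```

View pics/g3.png

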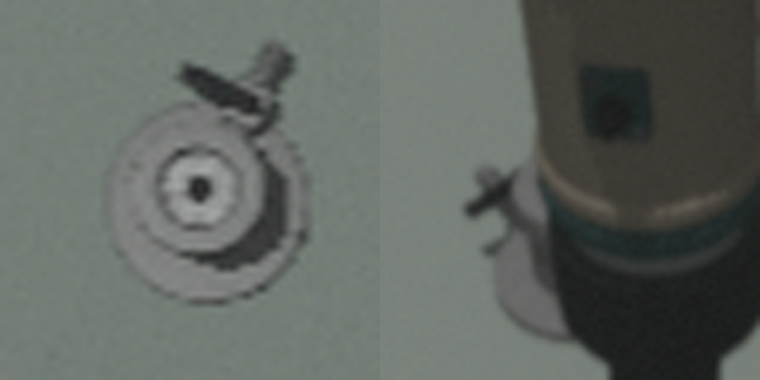

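Request:
send_rows --rows '[{"x": 0, "y": 0, "z": -3, "roll": 0, "claw": 0.447}, {"x": 0, "y": 0, "z": -6, "roll": 0, "claw": 0.447}, {"x": 0, "y": 0, "z": -9, "roll": 0, "claw": 0.447}, {"x": 0, "y": 0, "z": -9, "roll": 0, "claw": 0.447}, {"x": 0, "y": 0, "z": -9, "roll": 0, "claw": 0.447}]'

```text
clock: 10.73
eef_pos: [498.4, 299.2, 24.7]
tool_rot: [3.141, 0.002, 0.229]
force: [0.4, -0.2, 0.9]
width: 47.0
```

Request:
send_rows --rows '[{"x": 0, "y": 0, "z": -0.3, "roll": 0, "claw": 0.447}, {"x": 0, "y": 0, "z": -0.6, "roll": 0, "claw": 0.447}, {"x": 0, "y": 0, "z": -0.9, "roll": 0, "claw": 0.447}, {"x": 0, "y": 0, "z": -0.9, "roll": 0, "claw": 0.447}, {"x": 0, "y": 0, "z": -0.9, "roll": 0, "claw": 0.447}]'

```text
clock: 11.15
eef_pos: [499.5, 299.9, 17.0]
tool_rot: [-3.141, -0.001, 0.229]
force: [0.4, 0.1, -0.1]
width: 47.1
```

Request:
send_rows --rows '[{"x": 0, "y": 0, "z": -0.2, "roll": 0, "claw": 0.447}, {"x": 0, "y": 0, "z": -0.3, "roll": 0, "claw": 0.447}, {"x": 0, "y": 0, "z": -0.3, "roll": 0, "claw": 0.447}, {"x": 0, "y": 0, "z": -0.3, "roll": 0, "claw": 0.447}]'

```text
clock: 11.48
eef_pos: [499.1, 299.7, 13.2]
tool_rot: [3.142, 0.0, 0.229]
force: [0.2, -0.4, -0.5]
width: 47.2
```

Request:
send_rows --rows '[{"x": 0, "y": 0, "z": -0.2, "roll": 0, "claw": 0.447}, {"x": 0, "y": 0, "z": -0.2, "roll": 0, "claw": 0.447}, {"x": 0, "y": 0, "z": -0.2, "roll": 0, "claw": 0.447}]'

```text
clock: 11.73
eef_pos: [499.1, 299.7, 11.1]
tool_rot: [3.141, 0.0, 0.229]
force: [-0.3, 0.4, -0.6]
width: 47.0
```

Request:
send_rows --rows '[{"x": 0, "y": 0, "z": -0.1, "roll": 0, "claw": 0.447}, {"x": 0, "y": 0, "z": -0.2, "roll": 0, "claw": 0.447}, {"x": 0, "y": 0, "z": -0.2, "roll": 0, "claw": 0.447}]'

```text
clock: 11.98
eef_pos: [499.1, 299.6, 9.1]
tool_rot: [3.141, 0.0, 0.229]
force: [-0.0, -0.2, -0.2]
width: 47.2
```

Request:
send_rows --rows '[{"x": 0, "y": 0, "z": -0.1, "roll": 0, "claw": 0.447}, {"x": 0, "y": 0, "z": -0.15, "roll": 0, "claw": 0.447}, {"x": 0, "y": 0, "z": -0.15, "roll": 0, "claw": 0.447}]'

```text
clock: 12.23
eef_pos: [499.2, 299.8, 8.5]
tool_rot: [3.142, -0.0, 0.229]
force: [-1.7, -1.5, 6.0]
width: 47.0
```

Request:
send_rows --rows '[{"x": 0, "y": 0, "z": -0.1, "roll": 0, "claw": 0.447}, {"x": 0, "y": 0, "z": -0.15, "roll": 0, "claw": 0.447}, {"x": 0, "y": 0, "z": -0.15, "roll": 0, "claw": 0.447}]'

```text
clock: 12.48
eef_pos: [499.3, 299.8, 8.5]
tool_rot: [3.141, -0.001, 0.229]
force: [-4.0, -1.9, 19.4]
width: 47.1
```

Request:
send_rows --rows '[{"x": 0, "y": 0, "z": 2, "roll": 0, "claw": 0.2}, {"x": 0, "y": 0, "z": 5, "roll": 0, "claw": 0.2}, {"x": -2.6, "y": 2.7, "z": 5, "roll": 0, "claw": 0.2}, {"x": -5.3, "y": 5.5, "z": 5, "roll": 0, "claw": 0.2}, {"x": -5.3, "y": 5.5, "z": 5, "roll": 0, "claw": 0.2}]'

```text
clock: 12.9
eef_pos: [439.4, 363.0, 57.2]
tool_rot: [-3.134, 0.002, 0.239]
force: [-1.3, 0.6, -0.7]
width: 68.5
```

Request:
send_rows --rows '[{"x": 0, "y": 0, "z": 0, "roll": 0, "claw": 0.2}, {"x": 0, "y": 0, "z": 0, "roll": 0, "claw": 0.2}, {"x": 0, "y": 0, "z": 0, "roll": 0, "claw": 0.2}]'

```text
clock: 13.15
eef_pos: [447.1, 353.4, 56.1]
tool_rot: [3.14, -0.0, 0.227]
force: [0.1, -0.0, -0.0]
width: 68.4
```

```bash
python3 - <<'E'
from h import *
s=ctrl.read_state();print(s['clock'],s['eef_pos'],s['width'])
a,da=cap('top','t3.png');b,d=cap('side','s3.png')
g=np.array([[446,354,20.]]);v,u=proj('side',g)[0].astype(int)[::-1]
cv2.imwrite('pics/g4.png',cv2.resize(b[max(v-60,0):,u-50:u+50],None,fx=5,fy=5,interpolation=cv2.INTER_CUBIC))
E
```

```text
13.15 [447.10366577 353.41184003  56.10414874] 68.39733124954601
```

View pics/g4.png

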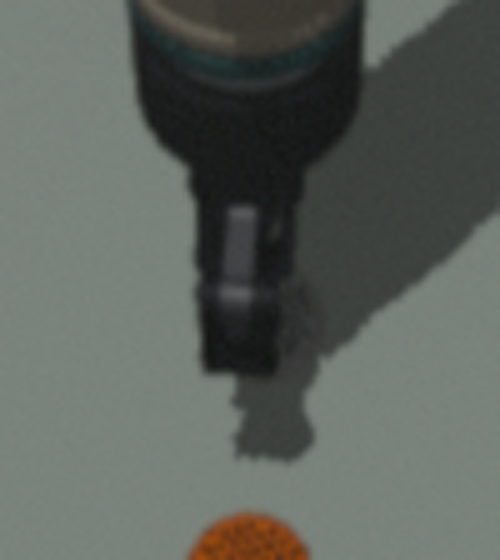

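Request:
send_rows --rows '[{"x": 0, "y": 0.1, "z": -1.5, "roll": 0, "claw": 0.2}, {"x": 0, "y": 0.1, "z": -3, "roll": 0, "claw": 0.2}, {"x": 0, "y": 0.1, "z": -4, "roll": 0, "claw": 0.2}, {"x": 0, "y": 0.1, "z": -4, "roll": 0, "claw": 0.2}, {"x": 0, "y": 0.1, "z": -4, "roll": 0, "claw": 0.2}]'

```text
clock: 13.67
eef_pos: [446.2, 354.9, 15.8]
tool_rot: [3.141, 0.001, 0.228]
force: [0.7, 0.4, 0.8]
width: 68.5
```

Request:
send_rows --rows '[{"x": 0, "y": 0, "z": 0, "roll": 0, "claw": 0.2}, {"x": 0, "y": 0, "z": 0, "roll": 0, "claw": 0.2}, {"x": 0, "y": 0, "z": 0, "roll": 0, "claw": 0.2}]'

```text
clock: 13.92
eef_pos: [446.6, 356.0, 17.0]
tool_rot: [-3.141, -0.001, 0.229]
force: [0.0, -0.2, 0.6]
width: 68.5
```

Request:
send_rows --rows '[{"x": 0, "y": -0.1, "z": -0.15, "roll": 0, "claw": 0.2}, {"x": 0, "y": -0.1, "z": -0.15, "roll": 0, "claw": 0.2}, {"x": 0, "y": -0.1, "z": -0.15, "roll": 0, "claw": 0.2}]'

```text
clock: 14.17
eef_pos: [446.2, 354.6, 14.9]
tool_rot: [3.142, -0.0, 0.229]
force: [-0.4, -0.1, 0.0]
width: 68.1
```

Request:
send_rows --rows '[{"x": 0, "y": 0, "z": 0, "roll": 0, "claw": 0.4}, {"x": 0, "y": 0, "z": 0, "roll": 0, "claw": 0.6}, {"x": 0, "y": 0, "z": 0, "roll": 0, "claw": 0.6}, {"x": 0, "y": 0, "z": 0, "roll": 0, "claw": 0.6}]'

```text
clock: 14.5
eef_pos: [446.2, 354.7, 15.5]
tool_rot: [3.141, -0.0, 0.229]
force: [-1.4, -1.4, 6.4]
width: 43.2
```

Request:
send_rows --rows '[{"x": 0, "y": 0, "z": 0, "roll": 0, "claw": 0.6}, {"x": 0, "y": 0, "z": 0, "roll": 0, "claw": 0.6}]'

```text
clock: 14.67
eef_pos: [446.2, 354.7, 15.5]
tool_rot: [3.142, -0.0, 0.229]
force: [-1.0, -0.5, 5.6]
width: 43.4
```

Request:
send_rows --rows '[{"x": 0, "y": 0, "z": 1, "roll": 0, "claw": 0.6}, {"x": 0, "y": 0, "z": 3, "roll": 0, "claw": 0.6}, {"x": 0, "y": 0, "z": 6, "roll": 0, "claw": 0.6}, {"x": 0, "y": 0, "z": 9, "roll": 0, "claw": 0.6}, {"x": 0, "y": 0, "z": 11, "roll": 0, "claw": 0.6}]'

```text
clock: 15.08
eef_pos: [446.8, 355.3, 127.7]
tool_rot: [-3.14, -0.002, 0.229]
force: [1.2, 0.6, -1.3]
width: 43.4
```

Request:
send_rows --rows '[{"x": 2.5, "y": -3, "z": 0.5, "roll": 0, "claw": 0.6}, {"x": 5, "y": -6, "z": 1, "roll": 0, "claw": 0.6}, {"x": 7.5, "y": -9, "z": 1, "roll": 0, "claw": 0.6}, {"x": 9, "y": -11, "z": 1, "roll": 0, "claw": 0.6}, {"x": 9, "y": -11, "z": 1, "roll": 0, "claw": 0.6}]'

```text
clock: 15.5
eef_pos: [540.9, 236.8, 135.3]
tool_rot: [3.136, -0.002, 0.219]
force: [1.4, -0.3, -0.9]
width: 43.4
```

Request:
send_rows --rows '[{"x": 0, "y": 0, "z": 0, "roll": 0, "claw": 0.6}, {"x": 0, "y": 0, "z": 0, "roll": 0, "claw": 0.6}, {"x": 0, "y": 0, "z": 0, "roll": 0, "claw": 0.6}]'

```text
clock: 15.75
eef_pos: [535.0, 246.3, 135.0]
tool_rot: [-3.14, 0.001, 0.231]
force: [-1.3, -0.6, -0.9]
width: 43.1
```

```bash
python3 - <<'E'
from h import *
s=ctrl.read_state();p=s['eef_pos'];print(s['clock'],p,s['width'],s['force'])
b,d=cap('side','s5.png')
u,v=proj('side',p[None]-[[0,0,10]])[0].astype(int)
cv2.imwrite('pics/g5.png',cv2.resize(b[v-40:v+40,u-50:u+50],None,fx=6,fy=6,interpolation=cv2.INTER_CUBIC))
E
```

```text
15.75 [535.04451316 246.33459217 134.96199004] 43.14928308646018 [-1.25689377 -0.60273564 -0.90432175]
```

View pics/g5.png

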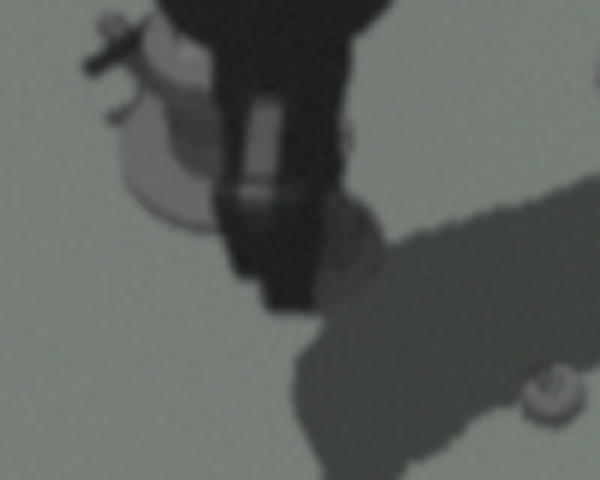

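```bash
python3 - <<'E'
from h import *
s=ctrl.read_state();p=s['eef_pos']
b,d=cap('side');W=cloud('side',d)-p
u,v=proj('side',p[None]-[[0,0,10]])[0].astype(int);u0,v0=u-50,v-40
for r in range(v0+26,v0+54,3): print(r,[f"{W[r,c,0]:.0f},{W[r,c,1]:.0f},{W[r,c,2]:.0f}" for c in range(u0+38,u0+67,2)])
m=ctrl.regions_of('side','screen')
for r in m: print(r['confidence'],r['uv'],r['region'].sum(),np.nanmedian(W[r['region']],0))
E
```

```text
232 ['8,29,65', '5,28,64', '-11,51,94', '-14,51,95', '-16,46,91', '-8,22,62', '-11,19,60', '-16,20,62', '-20,21,65', '-21,13,56', '39,-145,-134', '35,-148,-136', '29,-147,-133', '25,-151,-136', '20,-153,-137']
235 ['-6,58,93', '-10,58,94', '-13,58,95', '-16,56,94', '-19,54,93', '-10,27,60', '-14,25,59', '-17,24,59', '-21,24,60', '-5,-24,2', '37,-138,-138', '32,-139,-137', '26,-139,-135', '22,-141,-136', '16,-141,-134']
238 ['-9,65,93', '-11,62,91', '-15,62,92', '-18,61,92', '-21,60,92', '-24,59,92', '-27,57,90', '-18,27,54', '-2,-18,-2', '-6,-20,-2', '-10,-21,-3', '28,-129,-136', '23,-130,-136', '18,-131,-135', '13,-131,-134']
241 ['-9,67,88', '-12,65,87', '-15,65,87', '-19,64,88', '-22,64,88', '-25,63,88', '-25,54,79', '-18,28,47', '-5,-10,-1', '-9,-11,-1', '-13,-13,-2', '-17,-14,-2', '-20,-18,-5', '15,-121,-134', '10,-122,-134']
244 ['-7,64,76', '-10,63,76', '-13,61,75', '-17,62,77', '-20,61,76', '-23,59,76', '-26,58,75', '-18,30,40', '-20,26,36', '-12,-4,-2', '-15,-5,-1', '-18,-8,-4', '-23,-8,-2', '12,-112,-135', '7,-114,-135']
247 ['-4,60,62', '-7,59,62', '-11,58,62', '-15,59,64'
[... 349 characters left out ...]
65,-69,-137', '60,-69,-135', '55,-71,-135', '-2,34,13', '-6,34,14', '-9,33,15', '-13,33,15', '-14,25,6', '-16,21,2', '-18,14,-6', '-22,13,-5', '-24,10,-9', '8,-83,-134', '3,-84,-134', '-1,-87,-136']
256 ['61,-60,-136', '56,-60,-134', '51,-61,-133', '2,29,-5', '-5,34,5', '-8,32,3', '-13,33,6', '-13,25,-4', '-17,24,-4', '19,-72,-136', '14,-73,-135', '10,-75,-136', '5,-74,-134', '0,-77,-135', '-4,-78,-135']
259 ['58,-52,-137', '54,-53,-136', '49,-54,-136', '44,-56,-137', '40,-57,-136', '35,-58,-135', '30,-59,-135', '26,-61,-136', '21,-62,-135', '17,-64,-136', '12,-64,-135', '7,-65,-135', '2,-66,-133', '-2,-68,-134', '-7,-68,-133']
0.47 [239.3, 245.5] 137 [-17.45639433  -2.60135112  -2.74186509]
```

Request:
send_rows --rows '[{"x": 2.2, "y": -3.2, "z": 0, "roll": 0, "claw": 0.6}, {"x": 4.4, "y": -6.4, "z": 0, "roll": 0, "claw": 0.6}, {"x": 6.6, "y": -9.6, "z": 0, "roll": 0, "claw": 0.6}, {"x": 8.8, "y": -12.8, "z": 0, "roll": 0, "claw": 0.6}, {"x": 9.4, "y": -13.9, "z": 0, "roll": 0, "claw": 0.6}]'

```text
clock: 16.32
eef_pos: [633.8, 98.5, 134.8]
tool_rot: [3.136, -0.002, 0.222]
force: [0.6, -1.1, -1.1]
width: 43.0
```

Request:
send_rows --rows '[{"x": 0, "y": 0, "z": -1, "roll": 0, "claw": 0.6}, {"x": 0, "y": 0, "z": -3, "roll": 0, "claw": 0.6}, {"x": 0, "y": 0, "z": -3, "roll": 0, "claw": 0.6}, {"x": 0, "y": 0, "z": -3, "roll": 0, "claw": 0.6}]'

```text
clock: 16.65
eef_pos: [628.2, 107.4, 103.6]
tool_rot: [-3.14, 0.004, 0.231]
force: [-0.1, 0.3, 0.3]
width: 43.2
```

Request:
send_rows --rows '[{"x": 0, "y": 0, "z": 0, "roll": 0, "claw": 0.6}, {"x": 0, "y": 0, "z": 0, "roll": 0, "claw": 0.6}, {"x": 0, "y": 0, "z": 0, "roll": 0, "claw": 0.6}, {"x": 0, "y": 0, "z": 0, "roll": 0, "claw": 0.6}]'

```text
clock: 16.98
eef_pos: [630.5, 106.2, 105.6]
tool_rot: [3.142, -0.001, 0.229]
force: [0.6, 0.4, -0.6]
width: 43.5
```

Request:
send_rows --rows '[{"x": -0.1, "y": 0.1, "z": -1, "roll": 0, "claw": 0.6}, {"x": -0.1, "y": 0.1, "z": -1.9, "roll": 0, "claw": 0.6}, {"x": -0.1, "y": 0.1, "z": -1.9, "roll": 0, "claw": 0.6}, {"x": -0.1, "y": 0.1, "z": -1.9, "roll": 0, "claw": 0.6}, {"x": -0.1, "y": 0.1, "z": -1.9, "roll": 0, "claw": 0.6}]'

```text
clock: 17.4
eef_pos: [629.0, 106.7, 85.4]
tool_rot: [-3.142, 0.001, 0.229]
force: [0.2, -0.0, 0.3]
width: 43.3
```

Request:
send_rows --rows '[{"x": 0, "y": 0, "z": -0.2, "roll": 0, "claw": 0.6}, {"x": 0, "y": 0, "z": -0.2, "roll": 0, "claw": 0.6}, {"x": 0, "y": 0, "z": -0.2, "roll": 0, "claw": 0.6}, {"x": 0, "y": 0, "z": -0.2, "roll": 0, "claw": 0.6}]'

```text
clock: 17.73
eef_pos: [629.3, 106.7, 83.9]
tool_rot: [-3.142, -0.0, 0.229]
force: [0.3, 0.3, -0.3]
width: 43.4
```

Request:
send_rows --rows '[{"x": 0, "y": 0, "z": -0.1, "roll": 0, "claw": 0.6}, {"x": 0, "y": 0, "z": -0.2, "roll": 0, "claw": 0.6}, {"x": 0, "y": 0, "z": -0.2, "roll": 0, "claw": 0.6}, {"x": 0, "y": 0, "z": -0.2, "roll": 0, "claw": 0.6}]'

```text
clock: 18.07
eef_pos: [629.1, 106.7, 81.7]
tool_rot: [3.142, 0.0, 0.229]
force: [0.6, -0.2, -1.9]
width: 43.2
```

Request:
send_rows --rows '[{"x": 0, "y": 0, "z": -0.1, "roll": 0, "claw": 0.6}, {"x": 0, "y": 0, "z": -0.1, "roll": 0, "claw": 0.6}, {"x": 0, "y": 0, "z": -0.1, "roll": 0, "claw": 0.6}]'

```text
clock: 18.32
eef_pos: [629.2, 106.7, 80.8]
tool_rot: [-3.142, 0.0, 0.229]
force: [-0.1, 0.6, -1.2]
width: 43.6
```

Request:
send_rows --rows '[{"x": 0, "y": 0, "z": -0.1, "roll": 0, "claw": 0.6}, {"x": 0, "y": 0, "z": -0.1, "roll": 0, "claw": 0.6}, {"x": 0, "y": 0, "z": -0.1, "roll": 0, "claw": 0.6}]'

```text
clock: 18.57
eef_pos: [629.3, 106.7, 80.5]
tool_rot: [3.141, -0.0, 0.229]
force: [-1.5, -0.4, 5.1]
width: 43.2
```

Request:
send_rows --rows '[{"x": 0, "y": 0, "z": 0, "roll": 0, "claw": 0.3}, {"x": 0, "y": 0, "z": 0, "roll": 0, "claw": 0.1}, {"x": 0, "y": 0, "z": 0, "roll": 0, "claw": 0}, {"x": 0, "y": 0, "z": 0, "roll": 0, "claw": 0}, {"x": 0, "y": 0, "z": 0, "roll": 0, "claw": 0}]'

```text
clock: 18.98
eef_pos: [629.2, 106.7, 79.6]
tool_rot: [-3.142, 0.0, 0.229]
force: [0.1, 0.8, 0.2]
width: 85.5
```

Request:
send_rows --rows '[{"x": 0, "y": 0, "z": 2, "roll": 0, "claw": 0}, {"x": 0, "y": 0, "z": 5, "roll": 0, "claw": 0}, {"x": -3, "y": -1, "z": 7, "roll": 0, "claw": 0}, {"x": -7, "y": -2, "z": 8, "roll": 0, "claw": 0}, {"x": -11, "y": -3, "z": 8, "roll": 0, "claw": 0}]'

```text
clock: 19.4
eef_pos: [520.5, 77.0, 162.0]
tool_rot: [3.142, -0.006, 0.228]
force: [0.3, 0.3, -0.5]
width: 85.4
```

Request:
send_rows --rows '[{"x": -3, "y": -2, "z": 0, "roll": 0, "claw": 0}, {"x": -6, "y": -5, "z": 0, "roll": 0, "claw": 0}, {"x": -6.5, "y": -9, "z": 0, "roll": 0, "claw": 0}, {"x": -6.5, "y": -13, "z": 0, "roll": 0, "claw": 0}, {"x": -6.5, "y": -17, "z": 0, "roll": 0, "claw": 0}]'

```text
clock: 19.82
eef_pos: [453.9, -94.5, 160.2]
tool_rot: [3.141, -0.001, 0.23]
force: [1.1, 0.1, 0.3]
width: 85.2
```

Request:
send_rows --rows '[{"x": 0, "y": 0, "z": 0, "roll": 0, "claw": 0}, {"x": 0, "y": 0, "z": 0, "roll": 0, "claw": 0}]'

```text
clock: 19.98
eef_pos: [454.2, -96.3, 159.8]
tool_rot: [3.141, -0.0, 0.222]
force: [-0.6, 0.2, -0.1]
width: 85.6
```

```bash
python3 - <<'E'
from h import *
s=ctrl.read_state();p=s['eef_pos'];print(s['clock'],p,s['width'],s['force'])
a,_=cap('top');b,d=cap('side')
g=np.array([[627,107,70.]])
f=lambda i,n,k:cv2.resize(i[(v:=int(proj(n,g)[0,1]))-k:v+k,(u:=int(proj(n,g)[0,0]))-k:u+k],(390,390),interpolation=cv2.INTER_CUBIC)
cv2.imwrite('pics/g6.png',np.hstack([f(a,'top',28),f(b,'side',40)]))
for n,i in (('top',a),('side',b)):
    r=[r for r in ctrl.regions_of(n,'screen')]
    for q in r: print(n,q['confidence'],np.round(q['uv']),q['region'].sum())
    print(n,'base',edgefit(n,i,[(70,32)],(627,107),6),'disc',edgefit(n,i,[(76,23.5)],(627,107),6))
    if n=='top': 
        W=cloud(n,_);
E
```

```text
19.9833 [454.24809209 -96.26993579 159.84820205] 85.5878616732286 [-0.63427238  0.23512214 -0.09546223]
top 0.62 [224. 166.] 156
top 0.59 [119. 230.] 136
top base (array([632.62961703, 103.11254696]), np.float64(7.870362758636475)) disc (array([621.87406614, 101.86817358]), np.float64(7.92739200592041))
side 0.78 [218. 210.] 217
side 0.5 [261. 379.] 175
side base (array([624.87403825, 108.87627783]), np.float64(8.697491645812988)) disc (array([632.12896039, 112.12667061]), np.float64(6.912978649139404))
```

View pics/g6.png

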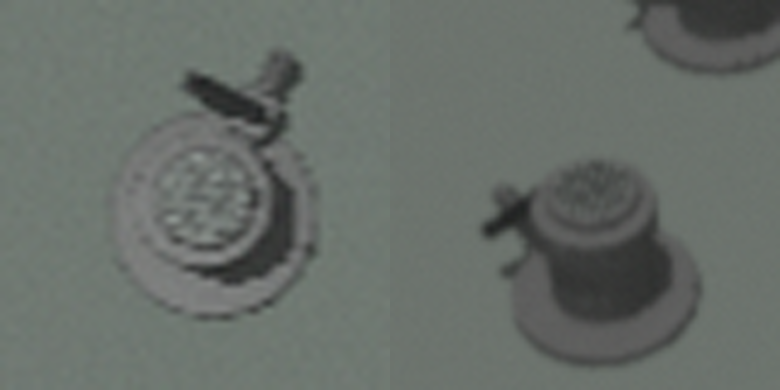

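Request:
send_rows --rows '[{"x": 0, "y": -4, "z": 0, "roll": 0, "claw": 0}, {"x": 0, "y": -8, "z": 0, "roll": 0, "claw": 0}, {"x": 0, "y": -12, "z": 0, "roll": 0, "claw": 0}, {"x": 0, "y": -16, "z": 0, "roll": 0, "claw": 0}, {"x": 0, "y": -20, "z": 0, "roll": 0, "claw": 0}]'

```text
clock: 20.6
eef_pos: [455.3, -293.1, 159.9]
tool_rot: [-3.141, -0.0, 0.233]
force: [0.6, 0.8, -0.0]
width: 85.6
```

Request:
send_rows --rows '[{"x": 0, "y": -4, "z": 0, "roll": 0, "claw": 0}, {"x": 0, "y": -8.5, "z": 0, "roll": 0, "claw": 0}, {"x": 0, "y": -8.5, "z": -1, "roll": 0, "claw": 0}, {"x": 0, "y": -8.5, "z": -3, "roll": 0, "claw": 0}, {"x": 0, "y": -8.5, "z": -4, "roll": 0, "claw": 0}]'

```text
clock: 21.02
eef_pos: [454.5, -376.9, 118.0]
tool_rot: [-3.14, 0.001, 0.23]
force: [0.1, 1.1, -0.0]
width: 85.6
```

Request:
send_rows --rows '[{"x": 0, "y": 0, "z": 0, "roll": 0, "claw": 0}, {"x": 0, "y": 0, "z": 0, "roll": 0, "claw": 0}, {"x": 0, "y": 0, "z": 0, "roll": 0, "claw": 0}]'

```text
clock: 21.27
eef_pos: [455.6, -377.1, 120.4]
tool_rot: [3.141, -0.001, 0.231]
force: [0.2, 0.5, 0.4]
width: 85.4
```

```bash
python3 - <<'E'
from h import *
s=ctrl.read_state();p=s['eef_pos'];print(s['clock'],p,s['width'],s['force'])
i0=cv2.imread('pics/top0.png')
a,_=cap('top')
for q in ctrl.regions_of('top','screen'):
    if abs(q['uv'][0]-224)<8: print('screen top',fit('top',q['region'],[(70,23.5),(75.5,23.5),(78,21)],np.array([627,107.])))
b,_=cap('side')
for q in ctrl.regions_of('side','screen'):
    if abs(q['uv'][0]-218)<8: print('screen side',fit('side',q['region'],[(70,23.5),(75.5,23.5),(78,21)],np.array([627,107.])))
E
```

```text
21.2667 [ 455.58864942 -377.12906697  120.43844044] 85.44324091707227 [0.19121925 0.51631244 0.40817288]
screen top (array([630.00954437, 103.57616806]), np.float64(14.578125), np.float64(162.0))
screen side (array([625.97607422, 104.71264648]), np.float64(40.40625), np.float64(194.0))
```

Request:
send_rows --rows '[{"x": -0.1, "y": -0.4, "z": -1, "roll": 0, "claw": 0}, {"x": -0.1, "y": -0.4, "z": -3, "roll": 0, "claw": 0}, {"x": -0.1, "y": -0.4, "z": -5, "roll": 0, "claw": 0}, {"x": -0.1, "y": -0.4, "z": -7, "roll": 0, "claw": 0}, {"x": -0.1, "y": -0.4, "z": -7, "roll": 0, "claw": 0}]'

```text
clock: 21.88
eef_pos: [450.9, -381.0, 46.0]
tool_rot: [-3.137, 0.004, 0.229]
force: [-0.4, 0.1, 0.3]
width: 85.7
```

Request:
send_rows --rows '[{"x": 0, "y": 0, "z": 0, "roll": 0, "claw": 0}, {"x": 0, "y": 0, "z": 0, "roll": 0, "claw": 0}, {"x": 0, "y": 0, "z": 0, "roll": 0, "claw": 0}]'

```text
clock: 22.13
eef_pos: [454.3, -382.9, 51.0]
tool_rot: [3.14, -0.001, 0.229]
force: [0.0, 0.0, -0.2]
width: 85.2
```

Request:
send_rows --rows '[{"x": 0, "y": 0, "z": 0, "roll": 0, "claw": 0.15}, {"x": 0, "y": 0, "z": 0, "roll": 0, "claw": 0.25}, {"x": 0, "y": 0, "z": 0, "roll": 0, "claw": 0.5}, {"x": 0, "y": 0, "z": 0, "roll": 0, "claw": 0.5}, {"x": 0, "y": 0, "z": 0, "roll": 0, "claw": 0.5}]'

```text
clock: 22.55
eef_pos: [453.9, -382.3, 51.2]
tool_rot: [3.141, -0.001, 0.229]
force: [-1.4, 1.3, 7.1]
width: 60.5
```

Request:
send_rows --rows '[{"x": 0, "y": 0, "z": 2, "roll": 0, "claw": 0.5}, {"x": 0, "y": 0, "z": 5, "roll": 0, "claw": 0.5}, {"x": 0, "y": 0, "z": 8.5, "roll": 0, "claw": 0.5}, {"x": 0, "y": 2, "z": 11.5, "roll": 0, "claw": 0.5}, {"x": 0, "y": 5.5, "z": 12.5, "roll": 0, "claw": 0.5}]'

```text
clock: 22.97
eef_pos: [455.0, -332.6, 179.2]
tool_rot: [3.132, -0.005, 0.222]
force: [1.7, -0.2, -2.4]
width: 60.0
```

Request:
send_rows --rows '[{"x": 0, "y": 4, "z": 0, "roll": 0, "claw": 0.5}, {"x": 0, "y": 8, "z": 0, "roll": 0, "claw": 0.5}, {"x": 0, "y": 12, "z": 0, "roll": 0, "claw": 0.5}, {"x": 0, "y": 16, "z": 0, "roll": 0, "claw": 0.5}, {"x": 0, "y": 20, "z": 0, "roll": 0, "claw": 0.5}]'

```text
clock: 23.38
eef_pos: [453.0, -125.5, 175.2]
tool_rot: [3.141, -0.0, 0.228]
force: [1.2, -0.1, -2.2]
width: 60.3
```

Request:
send_rows --rows '[{"x": 0, "y": 4, "z": 0, "roll": 0, "claw": 0.5}, {"x": 0, "y": 8, "z": 0, "roll": 0, "claw": 0.5}, {"x": 1, "y": 12, "z": 0, "roll": 0, "claw": 0.5}, {"x": 3, "y": 15.5, "z": 0, "roll": 0, "claw": 0.5}, {"x": 6, "y": 18, "z": 0, "roll": 0, "claw": 0.5}]'

```text
clock: 23.8
eef_pos: [511.2, 56.8, 175.2]
tool_rot: [-3.14, 0.002, 0.233]
force: [1.0, -0.3, -1.5]
width: 60.2
```

Request:
send_rows --rows '[{"x": 0, "y": 0, "z": 0, "roll": 0, "claw": 0.5}, {"x": 0, "y": 0, "z": 0, "roll": 0, "claw": 0.5}, {"x": 0, "y": 0, "z": 0, "roll": 0, "claw": 0.5}]'

```text
clock: 24.05
eef_pos: [512.7, 52.3, 174.6]
tool_rot: [3.141, 0.002, 0.229]
force: [-0.4, -0.6, -2.2]
width: 60.3
```

Request:
send_rows --rows '[{"x": 3.5, "y": 1.7, "z": 0, "roll": 0, "claw": 0.5}, {"x": 7, "y": 3.4, "z": 0, "roll": 0, "claw": 0.5}, {"x": 10.5, "y": 5, "z": 0, "roll": 0, "claw": 0.5}, {"x": 11.7, "y": 5.5, "z": 0, "roll": 0, "claw": 0.5}, {"x": 11.7, "y": 5.5, "z": 0, "roll": 0, "claw": 0.5}]'

```text
clock: 24.47
eef_pos: [632.9, 108.1, 174.5]
tool_rot: [-3.141, -0.002, 0.228]
force: [0.9, 0.4, -2.1]
width: 60.2
```

Request:
send_rows --rows '[{"x": 0, "y": 0, "z": 0, "roll": 0, "claw": 0.5}, {"x": 0, "y": 0, "z": 0, "roll": 0, "claw": 0.5}, {"x": 0, "y": 0, "z": 0, "roll": 0, "claw": 0.5}, {"x": 0, "y": 0, "z": 0, "roll": 0, "claw": 0.5}, {"x": 0, "y": 0, "z": 0, "roll": 0, "claw": 0.5}]'

```text
clock: 24.88
eef_pos: [629.9, 107.0, 175.1]
tool_rot: [3.141, 0.0, 0.228]
force: [0.4, 1.0, -2.9]
width: 60.0
```

```bash
python3 - <<'E'
from h import *
s=ctrl.read_state();p=s['eef_pos'];print(s['clock'],p,s['width'],s['force'])
b,d=cap('side')
u,v=proj('side',np.array([[627,107,110.]]))[0].astype(int)
cv2.imwrite('pics/g7.png',cv2.resize(b[v-50:v+50,u-50:u+50],None,fx=6,fy=6,interpolation=cv2.INTER_CUBIC))
E
```

```text
24.8833 [629.86208969 107.00759098 175.06788079] 59.97968772308419 [ 0.39235516  0.99692775 -2.93238257]
```

View pics/g7.png

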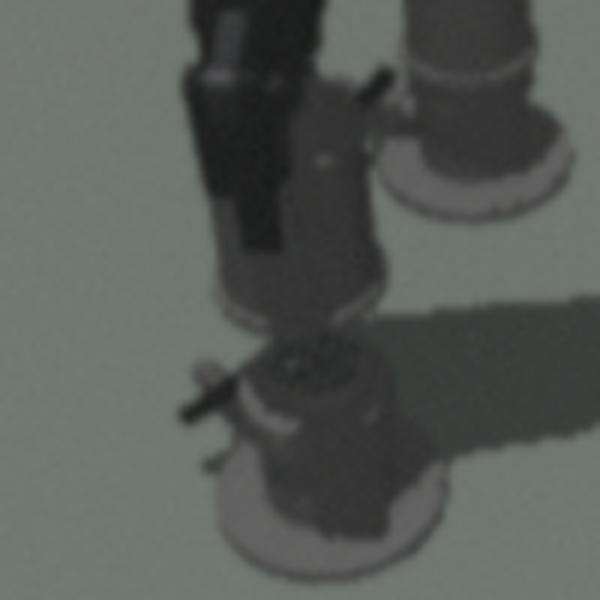

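Request:
send_rows --rows '[{"x": 0, "y": 0, "z": -1, "roll": 0, "claw": 0.5}, {"x": 0, "y": 0, "z": -2.5, "roll": 0, "claw": 0.5}, {"x": 0, "y": 0, "z": -4, "roll": 0, "claw": 0.5}, {"x": 0, "y": 0, "z": -4, "roll": 0, "claw": 0.5}, {"x": 0, "y": 0, "z": -4, "roll": 0, "claw": 0.5}]'

```text
clock: 25.35
eef_pos: [629.6, 107.6, 133.6]
tool_rot: [-3.142, 0.003, 0.229]
force: [-0.8, 0.5, -1.5]
width: 60.4
```

Request:
send_rows --rows '[{"x": 0, "y": 0, "z": 0, "roll": 0, "claw": 0.5}, {"x": 0, "y": 0, "z": -0.2, "roll": 0, "claw": 0.5}, {"x": 0, "y": 0, "z": -0.4, "roll": 0, "claw": 0.5}, {"x": 0, "y": 0, "z": -0.6, "roll": 0, "claw": 0.5}, {"x": 0, "y": 0, "z": -0.6, "roll": 0, "claw": 0.5}]'

```text
clock: 25.77
eef_pos: [630.4, 107.7, 128.7]
tool_rot: [3.142, 0.0, 0.229]
force: [-0.6, -0.4, -2.2]
width: 60.4
```

Request:
send_rows --rows '[{"x": 0, "y": 0, "z": -0.2, "roll": 0, "claw": 0.5}, {"x": 0, "y": 0, "z": -0.3, "roll": 0, "claw": 0.5}, {"x": 0, "y": 0, "z": -0.3, "roll": 0, "claw": 0.5}, {"x": 0, "y": 0, "z": -0.3, "roll": 0, "claw": 0.5}]'

```text
clock: 26.1
eef_pos: [630.5, 107.8, 125.7]
tool_rot: [3.142, 0.0, 0.229]
force: [-0.0, -0.0, -2.2]
width: 60.4
```

Request:
send_rows --rows '[{"x": 0, "y": 0, "z": -0.2, "roll": 0, "claw": 0.5}, {"x": 0, "y": 0, "z": -0.3, "roll": 0, "claw": 0.5}, {"x": 0, "y": 0, "z": -0.3, "roll": 0, "claw": 0.5}, {"x": 0, "y": 0, "z": -0.3, "roll": 0, "claw": 0.5}]'

```text
clock: 26.43
eef_pos: [630.4, 107.8, 122.7]
tool_rot: [3.142, 0.0, 0.229]
force: [-0.1, -0.3, -2.3]
width: 60.2
```

Request:
send_rows --rows '[{"x": 0, "y": 0, "z": -0.1, "roll": 0, "claw": 0.5}, {"x": 0, "y": 0, "z": -0.1, "roll": 0, "claw": 0.5}, {"x": 0, "y": 0, "z": -0.1, "roll": 0, "claw": 0.5}]'

```text
clock: 26.68
eef_pos: [630.5, 107.8, 121.8]
tool_rot: [3.142, -0.0, 0.229]
force: [-0.5, -0.2, -2.6]
width: 60.4
```

Request:
send_rows --rows '[{"x": 0, "y": 0, "z": -0.1, "roll": 0, "claw": 0.5}, {"x": 0, "y": 0, "z": -0.1, "roll": 0, "claw": 0.5}, {"x": 0, "y": 0, "z": -0.1, "roll": 0, "claw": 0.5}]'

```text
clock: 26.93
eef_pos: [630.7, 107.8, 121.2]
tool_rot: [3.141, -0.001, 0.229]
force: [-0.5, -0.1, 2.3]
width: 60.1
```

Request:
send_rows --rows '[{"x": 0, "y": 0, "z": 0, "roll": 0, "claw": 0.2}, {"x": 0, "y": 0, "z": 0, "roll": 0, "claw": 0}, {"x": 0, "y": 0, "z": 0, "roll": 0, "claw": 0}, {"x": 0, "y": 0, "z": 0, "roll": 0, "claw": 0}, {"x": 0, "y": 0, "z": 0, "roll": 0, "claw": 0}]'

```text
clock: 27.35
eef_pos: [630.5, 107.8, 120.8]
tool_rot: [3.142, -0.0, 0.229]
force: [-0.3, 0.0, -0.9]
width: 85.5
```

Request:
send_rows --rows '[{"x": 0, "y": 0, "z": 2, "roll": 0, "claw": 0}, {"x": 0, "y": 0, "z": 5, "roll": 0, "claw": 0}, {"x": 0, "y": 0, "z": 8, "roll": 0, "claw": 0}, {"x": -3, "y": -1, "z": 8, "roll": 0, "claw": 0}, {"x": -6.5, "y": -3, "z": 8, "roll": 0, "claw": 0}]'

```text
clock: 27.77
eef_pos: [568.1, 81.1, 202.9]
tool_rot: [-3.14, -0.008, 0.232]
force: [-0.7, -0.7, -1.0]
width: 85.1
```

Request:
send_rows --rows '[{"x": -3.5, "y": -1.5, "z": 0, "roll": 0, "claw": 0.5}, {"x": -7, "y": -3.5, "z": -1, "roll": 0, "claw": 0.5}, {"x": -10, "y": -5, "z": -3, "roll": 0, "claw": 0.5}, {"x": -11, "y": -5.6, "z": -5, "roll": 0, "claw": 0.5}, {"x": -11, "y": -5.6, "z": -8, "roll": 0, "claw": 0.5}]'

```text
clock: 28.18
eef_pos: [453.2, 19.4, 121.9]
tool_rot: [3.14, -0.001, 0.226]
force: [0.4, -0.2, -0.7]
width: 42.5
```

Request:
send_rows --rows '[{"x": 0, "y": 0, "z": 0, "roll": 0, "claw": 0.5}, {"x": 0, "y": 0, "z": 0, "roll": 0, "claw": 0.5}, {"x": 0, "y": 0, "z": 0, "roll": 0, "claw": 0.5}]'

```text
clock: 28.43
eef_pos: [456.8, 22.4, 121.7]
tool_rot: [-3.142, -0.002, 0.229]
force: [-0.0, -0.1, 0.7]
width: 42.8
```

```bash
python3 - <<'E'
from h import *
s=ctrl.read_state();p=s['eef_pos'];print(s['clock'],p,s['width'],s['force'])
b,d=cap('side');a,_=cap('top')
f=lambda i,n,g,k:cv2.resize(i[(v:=int(proj(n,g)[0,1]))-k:v+k,(u:=int(proj(n,g)[0,0]))-k:u+k],(390,390),interpolation=cv2.INTER_CUBIC)
cv2.imwrite('pics/g8.png',np.hstack([f(a,'top',np.array([[627,107,110.]]),35),f(b,'side',np.array([[560,70,70.]]),60)]))
for r in ctrl.regions_of('top','funnel'):
    if abs(r['uv'][0]-223)<12: print(fit('top',r['region'],[(70,34.5),(77,34.5),(150,31)],np.array([629,106.])))
print(edgefit('top',a,[(150,31),(150,27)],(629,106),8))
E
```

```text
28.4333 [456.75436455  22.39828269 121.68585565] 42.83302190490499 [-0.00090562 -0.05272768  0.66174946]
(array([631.83983073, 105.15261954]), np.float64(219.65625), np.float64(202.0))
(array([631.12227247, 105.12612553]), np.float64(23.630905151367188))
```

View pics/g8.png

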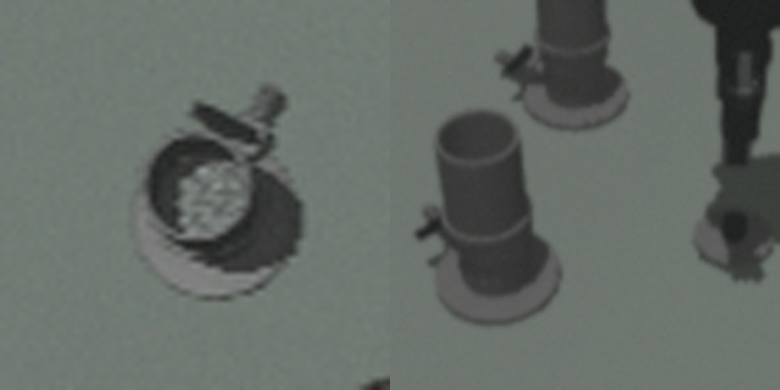

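Request:
send_rows --rows '[{"x": -0.1, "y": 0, "z": -2, "roll": 0, "claw": 0.5}, {"x": -0.1, "y": 0, "z": -4.5, "roll": 0, "claw": 0.5}, {"x": -0.1, "y": 0, "z": -7, "roll": 0, "claw": 0.5}, {"x": -0.1, "y": 0, "z": -9, "roll": 0, "claw": 0.5}, {"x": -0.1, "y": 0, "z": -9, "roll": 0, "claw": 0.5}]'

```text
clock: 29.0
eef_pos: [454.3, 22.1, 29.4]
tool_rot: [-3.142, 0.001, 0.229]
force: [0.1, 0.7, -0.0]
width: 42.6
```

Request:
send_rows --rows '[{"x": 0, "y": 0, "z": 0, "roll": 0, "claw": 0.5}, {"x": 0, "y": 0, "z": -0.4, "roll": 0, "claw": 0.5}, {"x": 0, "y": 0, "z": -0.5, "roll": 0, "claw": 0.5}, {"x": 0, "y": 0, "z": -0.5, "roll": 0, "claw": 0.5}, {"x": 0, "y": 0, "z": -0.5, "roll": 0, "claw": 0.5}]'

```text
clock: 29.42
eef_pos: [455.2, 21.8, 26.6]
tool_rot: [3.141, -0.002, 0.229]
force: [-0.4, -0.5, -0.3]
width: 42.1
```

Close on the knob and lift.

Request:
send_rows --rows '[{"x": 0, "y": 0, "z": 0, "roll": 0, "claw": 0.65}, {"x": 0, "y": 0, "z": 0, "roll": 0, "claw": 0.9}, {"x": 0, "y": 0, "z": 0, "roll": 0, "claw": 0.9}, {"x": 0, "y": 0, "z": 0, "roll": 0, "claw": 0.9}, {"x": 0, "y": 0, "z": 0, "roll": 0, "claw": 0.9}]'

```text
clock: 29.83
eef_pos: [454.9, 21.7, 26.6]
tool_rot: [3.141, -0.001, 0.229]
force: [-1.1, 0.0, 7.5]
width: 17.1
```

Request:
send_rows --rows '[{"x": 0, "y": 0, "z": 0, "roll": 0, "claw": 0.9}, {"x": 0, "y": 0, "z": 0, "roll": 0, "claw": 0.9}]'

```text
clock: 30.0
eef_pos: [454.9, 21.7, 26.6]
tool_rot: [3.141, -0.001, 0.229]
force: [-0.9, -0.2, 6.6]
width: 17.1
```

Request:
send_rows --rows '[{"x": 0, "y": 0, "z": 2, "roll": 0, "claw": 0.9}, {"x": 0, "y": 0, "z": 5, "roll": 0, "claw": 0.9}, {"x": 0, "y": 0, "z": 9, "roll": 0, "claw": 0.9}, {"x": 0, "y": 0, "z": 13, "roll": 0, "claw": 0.9}, {"x": 0, "y": 0, "z": 17, "roll": 0, "claw": 0.9}]'

```text
clock: 30.42
eef_pos: [453.5, 21.9, 197.5]
tool_rot: [-3.141, 0.001, 0.229]
force: [1.6, -0.3, -0.9]
width: 16.9
```

Request:
send_rows --rows '[{"x": 0, "y": 0, "z": 1.5, "roll": 0, "claw": 0.9}, {"x": 3, "y": 1.5, "z": 1.5, "roll": 0, "claw": 0.9}, {"x": 6.5, "y": 3.2, "z": 1.5, "roll": 0, "claw": 0.9}, {"x": 10, "y": 4.9, "z": 1.5, "roll": 0, "claw": 0.9}, {"x": 13, "y": 6.4, "z": 1.5, "roll": 0, "claw": 0.9}]'

```text
clock: 30.83
eef_pos: [586.3, 86.6, 211.2]
tool_rot: [-3.142, -0.001, 0.228]
force: [0.9, -0.0, -0.4]
width: 17.1
```

Request:
send_rows --rows '[{"x": 2, "y": 1, "z": 0, "roll": 0, "claw": 0.9}, {"x": 4.5, "y": 2.2, "z": 0, "roll": 0, "claw": 0.9}, {"x": 4.5, "y": 2.2, "z": 0, "roll": 0, "claw": 0.9}, {"x": 4.5, "y": 2.2, "z": 0, "roll": 0, "claw": 0.9}, {"x": 4.5, "y": 2.2, "z": 0, "roll": 0, "claw": 0.9}]'

```text
clock: 31.25
eef_pos: [628.1, 107.3, 210.2]
tool_rot: [3.141, 0.003, 0.229]
force: [0.0, -0.5, -1.4]
width: 16.9
```

Request:
send_rows --rows '[{"x": 0, "y": 0, "z": 0, "roll": 0, "claw": 0.9}, {"x": 0, "y": 0, "z": 0, "roll": 0, "claw": 0.9}, {"x": 0, "y": 0, "z": 0, "roll": 0, "claw": 0.9}, {"x": 0, "y": 0, "z": 0, "roll": 0, "claw": 0.9}]'

```text
clock: 31.58
eef_pos: [629.2, 107.3, 211.1]
tool_rot: [3.141, -0.0, 0.228]
force: [0.8, 0.4, 0.2]
width: 16.7
```

```bash
python3 - <<'E'
from h import *
s=ctrl.read_state();p=s['eef_pos'];print(s['clock'],p,s['width'],s['force'])
b,d=cap('side')
u,v=proj('side',np.array([[627,107,160.]]))[0].astype(int)
cv2.imwrite('pics/g9.png',cv2.resize(b[v-50:v+50,u-50:u+50],None,fx=6,fy=6,interpolation=cv2.INTER_CUBIC))
E
```

```text
31.5833 [629.20409507 107.30664225 211.09691736] 16.69261346622979 [0.76796127 0.39631949 0.16672835]
```

View pics/g9.png

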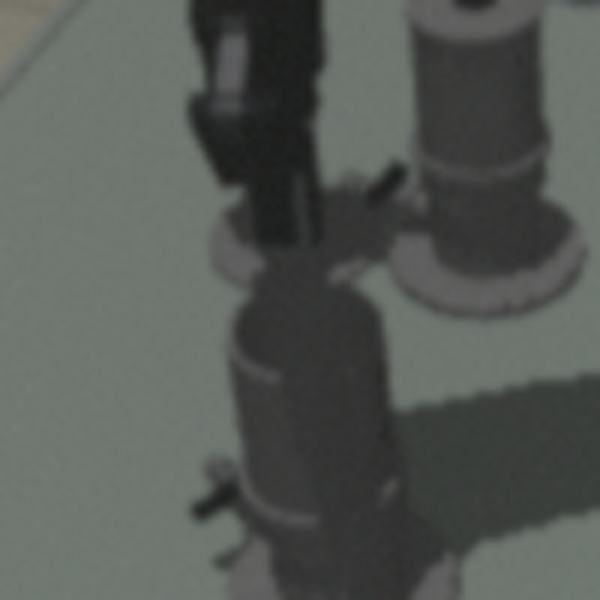

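Request:
send_rows --rows '[{"x": 0.1, "y": 0, "z": -1, "roll": 0, "claw": 0.9}, {"x": 0.1, "y": 0, "z": -2, "roll": 0, "claw": 0.9}, {"x": 0.1, "y": 0, "z": -3, "roll": 0, "claw": 0.9}, {"x": 0.1, "y": 0, "z": -3, "roll": 0, "claw": 0.9}, {"x": 0.1, "y": 0, "z": -3, "roll": 0, "claw": 0.9}]'

```text
clock: 32.05
eef_pos: [629.7, 107.6, 179.3]
tool_rot: [-3.141, 0.003, 0.229]
force: [0.0, -0.2, -1.4]
width: 17.3
```

Request:
send_rows --rows '[{"x": 0, "y": 0, "z": 0, "roll": 0, "claw": 0.9}, {"x": 0, "y": 0, "z": -0.2, "roll": 0, "claw": 0.9}, {"x": 0, "y": 0, "z": -0.4, "roll": 0, "claw": 0.9}, {"x": 0, "y": 0, "z": -0.6, "roll": 0, "claw": 0.9}, {"x": 0, "y": 0, "z": -0.6, "roll": 0, "claw": 0.9}]'

```text
clock: 32.47
eef_pos: [630.3, 107.6, 174.5]
tool_rot: [3.141, 0.0, 0.229]
force: [0.5, -0.3, -1.0]
width: 16.9
```

Request:
send_rows --rows '[{"x": 0, "y": 0, "z": -0.1, "roll": 0, "claw": 0.9}, {"x": 0, "y": 0, "z": -0.2, "roll": 0, "claw": 0.9}, {"x": 0, "y": 0, "z": -0.2, "roll": 0, "claw": 0.9}, {"x": 0, "y": 0, "z": -0.2, "roll": 0, "claw": 0.9}]'

```text
clock: 32.8
eef_pos: [630.5, 107.8, 172.8]
tool_rot: [3.142, 0.0, 0.229]
force: [0.5, 0.3, -1.5]
width: 16.9
```

Request:
send_rows --rows '[{"x": 0, "y": 0, "z": -0.2, "roll": 0, "claw": 0.9}, {"x": 0, "y": 0, "z": -0.3, "roll": 0, "claw": 0.9}, {"x": 0, "y": 0, "z": -0.3, "roll": 0, "claw": 0.9}, {"x": 0, "y": 0, "z": -0.3, "roll": 0, "claw": 0.9}]'

```text
clock: 33.13
eef_pos: [630.4, 107.7, 169.7]
tool_rot: [3.142, 0.0, 0.229]
force: [0.5, 0.1, -1.2]
width: 17.1
```

Request:
send_rows --rows '[{"x": 0, "y": 0, "z": -0.1, "roll": 0, "claw": 0.9}, {"x": 0, "y": 0, "z": -0.1, "roll": 0, "claw": 0.9}, {"x": 0, "y": 0, "z": -0.1, "roll": 0, "claw": 0.9}]'

```text
clock: 33.38
eef_pos: [630.5, 107.8, 168.8]
tool_rot: [-3.142, -0.0, 0.229]
force: [0.3, 0.1, -1.4]
width: 17.2
```

Request:
send_rows --rows '[{"x": 0, "y": 0, "z": -0.1, "roll": 0, "claw": 0.9}, {"x": 0, "y": 0, "z": -0.1, "roll": 0, "claw": 0.9}, {"x": 0, "y": 0, "z": -0.1, "roll": 0, "claw": 0.9}]'

```text
clock: 33.63
eef_pos: [630.7, 107.8, 168.7]
tool_rot: [3.141, -0.001, 0.229]
force: [-2.0, -0.4, 6.1]
width: 16.8
```

Request:
send_rows --rows '[{"x": 0, "y": 0, "z": 0, "roll": 0, "claw": 0.7}, {"x": 0, "y": 0, "z": 0, "roll": 0, "claw": 0.5}, {"x": 0, "y": 0, "z": 0, "roll": 0, "claw": 0.5}, {"x": 0, "y": 0, "z": 0, "roll": 0, "claw": 0.5}]'

```text
clock: 33.97
eef_pos: [630.5, 107.7, 167.5]
tool_rot: [-3.142, 0.0, 0.229]
force: [-0.2, 0.3, -0.9]
width: 42.9
```

Request:
send_rows --rows '[{"x": 0, "y": 0, "z": 1, "roll": 0, "claw": 0.5}, {"x": 0, "y": 0, "z": 3, "roll": 0, "claw": 0.5}, {"x": 0, "y": 0, "z": 6, "roll": 0, "claw": 0.5}, {"x": -3, "y": 0, "z": 7, "roll": 0, "claw": 0.5}, {"x": -7, "y": 0, "z": 7, "roll": 0, "claw": 0.5}]'

```text
clock: 34.38
eef_pos: [564.3, 108.9, 241.2]
tool_rot: [-3.14, -0.01, 0.226]
force: [0.0, -0.3, -0.3]
width: 42.5
```

Request:
send_rows --rows '[{"x": -4, "y": 0, "z": 0, "roll": 0, "claw": 0.5}, {"x": -8, "y": -2, "z": 0, "roll": 0, "claw": 0.5}, {"x": -11, "y": -5, "z": 0, "roll": 0, "claw": 0.5}, {"x": -11, "y": -9, "z": 0, "roll": 0, "claw": 0.5}, {"x": -11, "y": -13, "z": 0, "roll": 0, "claw": 0.5}]'

```text
clock: 34.8
eef_pos: [448.5, -22.5, 238.9]
tool_rot: [3.14, -0.0, 0.233]
force: [2.4, -0.5, -0.0]
width: 42.7
```

Request:
send_rows --rows '[{"x": 0, "y": 0, "z": 0, "roll": 0, "claw": 0.5}, {"x": 0, "y": 0, "z": 0, "roll": 0, "claw": 0.5}, {"x": 0, "y": 0, "z": 0, "roll": 0, "claw": 0.5}]'

```text
clock: 35.05
eef_pos: [451.0, -21.9, 238.4]
tool_rot: [-3.141, -0.001, 0.228]
force: [0.8, -0.9, -0.1]
width: 43.1
```

```bash
python3 - <<'E'
from h import *
s=ctrl.read_state();print(s['clock'],s['eef_pos'],s['width'],s['force'])
b,d=cap('side');a,da=cap('top')
f=lambda i,n,g,k:cv2.resize(i[(v:=int(proj(n,g)[0,1]))-k:v+k,(u:=int(proj(n,g)[0,0]))-k:u+k],(390,390),interpolation=cv2.INTER_CUBIC)
g=np.array([[627,107,110.]])
cv2.imwrite('pics/g10.png',np.hstack([f(a,'top',g,35),f(b,'side',g,45)]))
W=cloud('side',d);m=(np.hypot(W[...,0]-627,W[...,1]-108)<36)&(abs(W[...,2]-154)<6)
P=W[m];A=np.c_[P[:,:2]-P[:,:2].mean(0),np.ones(len(P))];print('flange plane',len(P),P.mean(0).round(1),np.linalg.lstsq(A,P[:,2],rcond=None)[0].round(3))
E
```

```text
35.05 [450.97682777 -21.85483428 238.42727845] 43.05597559874035 [ 0.7894815  -0.90880431 -0.08949387]
flange plane 363 [625.2 113.4 153.7] [ 3.00000e-03 -1.30000e-02  1.53711e+02]
```

View pics/g10.png

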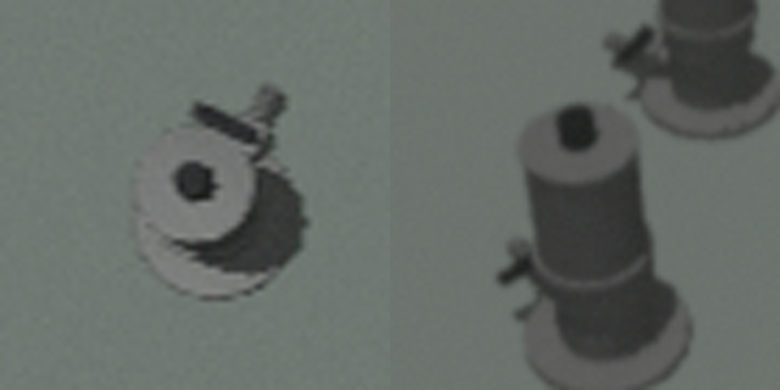

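The last picture shows the stack upright with the lid level. The knob is at about (195,182) in the top crop and (577,128) in the side crop. The lid's flange measures about 154 mm high, as it should, with under 1° of tilt.

```bash
python3 -c "
from cell import ctrl
print(ctrl.finish_job())"
```

```text
the job is handed in; nothing more can be done
None
```

The filter funnel is assembled on the empty stand and handed in at about 35 s of the 112 s allowed. I placed the base, large screen, funnel and lid in that order. Each part was lowered until it touched and then released.

- **Seating:** every part made contact within about 0.2 mm of its calculated seated height, and contact forces stayed under 10 N. I also touched the fingertips to the bench (19 N) to set the screen's grip height.
- **Final check:** the stack looks upright with the lid level. The lid flange measured 153.7 mm high against 154 expected, with less than 1° of tilt.
- **Disagreements:**
  - The two cameras differed by about 4–6 mm, so I worked from differences between positions within each camera.
  - The gripper read 2–4 mm narrower than the parts' stated sizes.
  - Some outline fits were poor, such as the funnel's from the top camera, and I did not use them.
- **Other things:** I did not touch the small screen, the other funnel, the wash bottle, the dish or the orange look-alikes. I did not measure them again at the end.

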